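# Set out the bevel gauges at the sharpening bench

## Task

Get the sharpening bench ready: tip the tub's lid up by its tab so that it pivots on its opposite edge, then lift it off and lay it flat on the bench, tab upward. Stand every fallen gauge holder upright on the bench, and put every bevel gauge from the tub into a holder of its own, its tongue about mid-way along the slot and pushed fully home until its shoulders sit on the holder. Leave the mug where it is.

Things in the scene. Friction and masses are not known exactly. Their poses are not given: they have to be found in the camera images.
- tub: open aluminium box fixed to the bench, 120 (x) x 150 (y) x 112 (z) mm, walls 5 mm. Origin: centre of its underside; x to its far side. Inside, a wooden rack 55 mm wide, top 53 mm above the bench, with a 7 mm slot along y at x = 0: three places at y = -44, 0, +44 mm, where gauges stand, grips reaching up to 103 mm, 46 mm free on each side of a grip in x.
- lid: loose aluminium lid, 220 g: panel 120 (x) x 150 (y) mm, z 6 to 12 mm; under it a ridge, z 0 to 6 mm, sits inside the tub's rim with 3 mm play. Origin: centre of the ridge's underside; z up. Wooden tab on the panel at the -x edge (robot's side): x -57 to -15, 12 wide in y, up to z = 46 mm. Origin is 106 mm above the bench on the tub, 0 flat on the bench.
- lid_far_edge (a point): middle of the lid panel's +x edge, at its underside (60, 0, 6 mm in the lid): the edge it pivots on, far from the tab
- tub_far_rim (a point): middle of the top of the tub's +x wall, outer side; lid_far_edge lies on it while the lid is seated
- gauge1: bevel gauge, all alike, 90 g: steel tongue 4 (x) x 30 (y) mm, z 0 to 45 mm, under a brown wooden grip 18 (x) x 34 (y) mm, z 45 to 95 mm, whose underside makes the shoulders. Origin: middle of the tongue's bottom end; z to the grip. At the start it stands in the tub's rack, axes like the tub's. Two or three are present (absent: None).
- gauge2: bevel gauge, all alike, 90 g: steel tongue 4 (x) x 30 (y) mm, z 0 to 45 mm, under a brown wooden grip 18 (x) x 34 (y) mm, z 45 to 95 mm, whose underside makes the shoulders. Origin: middle of the tongue's bottom end; z to the grip. At the start it stands in the tub's rack, axes like the tub's. Two or three are present (absent: None).
- gauge3: bevel gauge, all alike, 90 g: steel tongue 4 (x) x 30 (y) mm, z 0 to 45 mm, under a brown wooden grip 18 (x) x 34 (y) mm, z 45 to 95 mm, whose underside makes the shoulders. Origin: middle of the tongue's bottom end; z to the grip. At the start it stands in the tub's rack, axes like the tub's. Two or three are present (absent: None).
- holder1: pale wood block 54 (x) x 64 (y) x 85 (z) mm with a heavy 10 mm steel sole, 350 g (rocks upright from 30 degrees). Origin: centre of its foot; z to its top. Across the top a slot along y, open-ended, 7 mm wide in x (mouth 13), 50 mm deep; a gauge's shoulders rest on the top (its origin 40 mm above the foot). Starts upright.
- holder2: pale wood block 54 (x) x 64 (y) x 85 (z) mm with a heavy 10 mm steel sole, 350 g (rocks upright from 30 degrees). Origin: centre of its foot; z to its top. Across the top a slot along y, open-ended, 7 mm wide in x (mouth 13), 50 mm deep; a gauge's shoulders rest on the top (its origin 40 mm above the foot). Starts fallen on a 54 mm wide side, top away from the robot.
- holder3: pale wood block 54 (x) x 64 (y) x 85 (z) mm with a heavy 10 mm steel sole, 350 g (rocks upright from 30 degrees). Origin: centre of its foot; z to its top. Across the top a slot along y, open-ended, 7 mm wide in x (mouth 13), 50 mm deep; a gauge's shoulders rest on the top (its origin 40 mm above the foot). Starts fallen like holder2.
- mug: bystander: white mug, 80 mm across, 90 mm tall, beyond the work; origin at the centre of its underside. Not to be disturbed.
Not all that is in view belongs to the job. What is meant by the lid is not green, and is the larger of those in its own colour.

How it is judged:
By the outcome, as a careful person would: the job done as asked, in the order asked, and still so for the second after the job is handed in, with the robot touching nothing.
Of gauge1, gauge2, gauge3 only 2 to 3 are there at a start; the rules pass over those that are not, and their reading is None.
At some moment in a run one of holder1, holder2, holder3 may be knocked a few centimetres aside while the robot is not near it.
It also fails if it takes over 210 s, if anything falls off the work surface, if the arm or the gripper's body presses on something with over 40 N, if the wrist force passes 120 N, or if a joint passes its speed limit or range.

## Robot

A 7-joint arm with a two-finger parallel gripper is mounted at the origin on the work surface. World frame = base frame: x ahead of the robot, y to its left, z up, the work surface at z = 0. Lengths are in m, angles in rad, forces in N, time in s.
With the tool pointing down it reaches from about 0.425 to 0.95 m from the base axis. Payload 4.7 kg.
Tool frame: the origin (TCP) lies at the very end of the fingers, on their centre line; the grasp point (between the pads) lies 19 mm behind it; z points along the fingers, y is the line along which they close (so a half turn about z gives the same grasp; the last joint's range is limited). The gripper opens to 85 mm and grips with 20 to 120 N. Pads are 22 mm wide; open, the fingers measure 114 mm over their backs; the gripper's body (76 mm by 85 mm) begins 54 mm behind the grasp point. The pads swing forward as they close: fully open they stand 13 mm farther back than shut.
Start: joints at [1.195, 0.469, -0.049, 1.532, 0.024, 1.141, -0.082], TCP at [0.229, -0.635, 0.231] pointing down, gripper open.
Joint ranges: [-2.59, 2.59], [-0.33, 1.99], [-1.39, 1.29], [0.1, 2.45], [-1.04, 4.18], [0.21, 1.99], [-2.66, 2.66]. Speed limits (rad/s): [2.57, 2.57, 3.14, 3.14, 3.14, 3.14, 3.14].

## Interface

Orientations are given as a 3x3 rotation matrix whose columns are the frame's x, y, z axes.
In Python, from plant import status, read_camera, ctrl gives the robot as it stands.
- The arm moves only by the tool move_arm, never from a script. Its arguments are lists of equal length, an entry for each row: "offset": the shift along the tool's x, y, z normalised to -1 to 1, where 1 is 30 mm, a list of three; "twist": the turn about the tool's z normalised to -1 to 1, where 1 is 6 degrees; "claw": the opening, from 0 (shut) to 1 (fully open). A call has 1 to 8 rows; each row shifts and turns the commanded pose from where the row before left it, along the tool's axes as they then stand; what a row does not reach is not made up. A row lasts 1/12 s, in which the tool goes at most 41.7 mm and 7.16 degrees, less where a joint would pass 70% of its speed; a pose out of reach is approached as far as the arm can. A call with a number of a shift or a turn outside -1 to 1 is refused whole. A call with a gripper value outside its range is refused whole. The fingers move at their own pace and stop on an object; "force" is the grip in N (left out, the last holds). Time passes only in rows, so rows that do not move let the fingers close. It gives the time, the measured TCP pose, the force, the opening and the grip force at its end, in the units of the state.
- status.get_state(): the state, without advancing time (a new reading comes with each control period).
- read_camera(name): name is "scene" or "top" or "wrist"; returns a dict with "frame" (384x512x3 uint8, red, green, blue), "fovy" (degrees; the focal length in pixels is half the picture's height over the tangent of half this angle, whatever the lens; pixels are square), "cx", "cy" (the principal point, pixels), "pose" (4x4, takes a point from camera to world coordinates); the wrist camera has in their place "mount" (4x4, takes a point from camera to tool coordinates, whose origin is the TCP and whose axes are the flange's). Camera axes: x right, y down, z forward; pixel columns grow to the right and rows downward; lengths in m; the calibration is good to about 2 mm. A picture is of the moment at which its call begins: read the wrist's pose just before it. There is no depth.
- ctrl.hand_in(): hands the job in; it is judged then, once.
The state is a dict: "t": time; "joint_pos": joint angles; "joint_velocities": joint speeds; "joint_torque": joint torques, N m; "position": TCP position; "eef_rot": TCP orientation; "contact_force": force on the tool from outside, world axes, zero at the start; "wrist_torque": the same for the moment, N m; "gripper_width": opening from 0.0 (shut) to 1.0 (fully open); "grasp_force": force on a finger pad.
Only numpy, scipy, OpenCV 4.12 (cv2) and the standard library are available. Lean on these libraries where they do the work, as an engineer would, in place of code of your own. Each camera call takes 0.05 s, during which the arm holds its last target. There are 200 camera calls.

## Working session

There is one attempt and no reset: what is moved stays moved. The work goes in short steps, Python scripts to look and compute and a tool call to move; the robot and the scene stay as the last step left them, time stands still between calls to the robot, and variables do not carry over. Pictures are saved under pics/ and viewed, at most 14 in all, crops included, and the job is handed in when it is done.

Besides the shell and the picture viewer there is one more tool, called after "Emit:" as name(argument=value, ...), one argument or row to a line, values as JSON. move_arm: Moves the arm, as the interface text tells. Its arguments: {"type":"object","properties":{"offset":{"type":"array"},"twist":{"type":"array"},"claw":{"type":"array"},"force":{"type":"number"}},"required":["offset","twist","claw"]}

```bash
ls; mkdir -p pics
cat > h.py <<'E'
import numpy as np, cv2
from plant import status, read_camera, ctrl
np.set_printoptions(precision=4,suppress=True)
def snap(n,f):
    s=status.get_state(); c=read_camera(n); cv2.imwrite(f'pics/{f}.png',c['frame'][:,:,::-1])
    if 'mount' in c:
        T=np.eye(4);T[:3,:3]=s['eef_rot'];T[:3,3]=s['position'];P=T@np.array(c['mount'])
    else: P=np.array(c['pose'])
    np.savez(f'pics/{f}.npz',P=P,f=c['frame'].shape[0]/2/np.tan(np.radians(c['fovy'])/2),cx=c['cx'],cy=c['cy'])
    return c
def ray(f,u,v):
    d=np.load(f'pics/{f}.npz');P=d['P'];r=P[:3,:3]@np.array([(u-d['cx'])/d['f'],(v-d['cy'])/d['f'],1]);return P[:3,3],r
def onz(f,u,v,z):
    o,r=ray(f,u,v);return o+r*(z-o[2])/r[2]
def proj(f,p):
    d=np.load(f'pics/{f}.npz');q=np.linalg.inv(d['P'])@np.r_[p,1];return q[:2]/q[2]*d['f']+[d['cx'],d['cy']]
def tri(a,b):
    A=np.zeros((3,3));y=np.zeros(3)
    for o,r in (ray(*a),ray(*b)):
        r=r/np.linalg.norm(r);M=np.eye(3)-np.outer(r,r);A+=M;y+=M@o
    return np.linalg.solve(A,y)
E
python3 - <<'E'
from h import *
snap('top','t0');snap('scene','s0')
a=cv2.imread('pics/t0.png');cv2.imwrite('pics/t0b.png',cv2.resize(a,(800,600),interpolation=2))
for f in('t0','s0'):
    d=np.load(f'pics/{f}.npz');print(d['P'],d['f'],d['cx'],d['cy'])
s=status.get_state();print(s)
E
```

```text
pics
[[ 0.0043 -0.9925  0.1221  0.3861]
 [-0.9999 -0.0023  0.0161  0.0497]
 [-0.0157 -0.1222 -0.9924  1.2966]
 [ 0.      0.      0.      1.    ]] 420.2949910846524 249.40090324806607 197.50686608073954
[[ 0.7354  0.4764 -0.4819  1.2612]
 [ 0.6777 -0.5154  0.5245 -0.7193]
 [ 0.0015 -0.7123 -0.7019  1.144 ]
 [ 0.      0.      0.      1.    ]] 480.380266437618 261.4121454971835 187.6291342363329
{'t': 0.1, 'joint_pos': array([ 1.1951,  0.4694, -0.0486,  1.5336,  0.0241,  1.141 , -0.0823]), 'joint_velocities': array([ 0.0005, -0.0018,  0.    , -0.0031,  0.0005,  0.0012,  0.0012]), 'joint_torque': array([ -0.    , -51.1518,  -0.0471, -23.8391,   0.0108,   0.0044,
        -0.    ]), 'position': array([ 0.2292, -0.6343,  0.2304]), 'eef_rot': array([[ 0.9405,  0.3399, -0.0007],
       [ 0.3399, -0.9405,  0.0016],
       [-0.0001, -0.0018, -1.    ]]), 'contact_force': array([-0.079 ,  0.0597,  0.0696]), 'wrist_torque': array([-0.0209, -0.0316, -0.0439]), 'grasp_force': 0.0, 'gripper_width': 1.0015965041956443}
```

View pics/t0b.png

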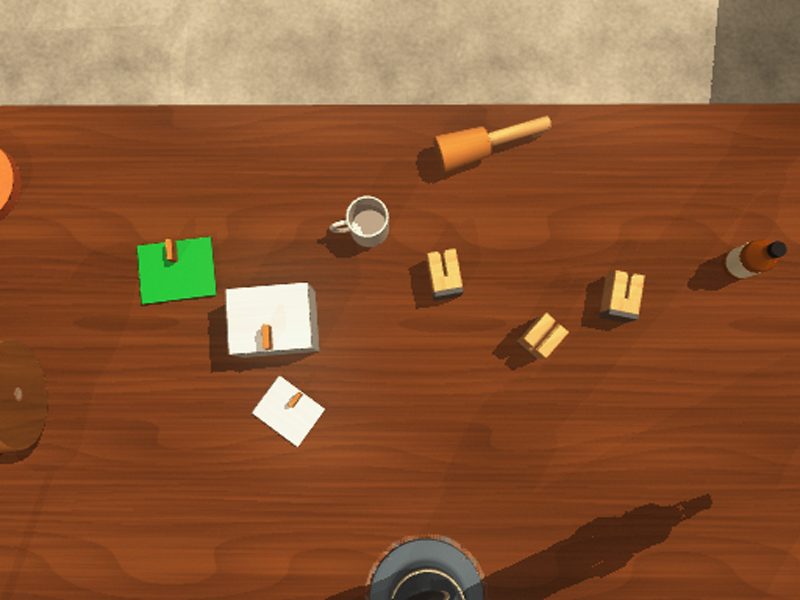

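View pics/s0.png

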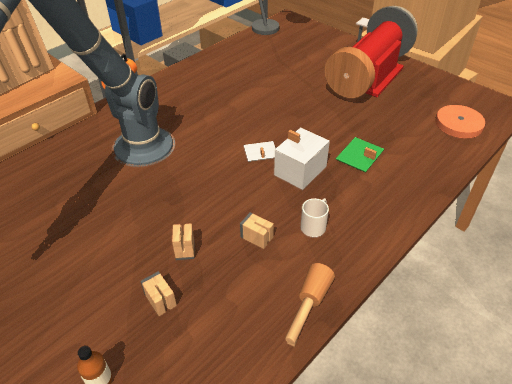

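The lid candidates are:
- green panel at (177,270): ruled out, the lid is not green
- small white panel at (289,410), lying on the bench
- large white panel on the tub at (270,320)

The large white one on the tub fits: it is white and the larger of the two. Holders: fallen at (444,272) and (622,295), upright at (543,337). Mug is at (367,222). I'll confirm in enlarged crops.

Run:
```python
from h import *
a=cv2.imread('pics/t0.png')
b=a[170:295,130:225];cv2.imwrite('pics/c1.png',cv2.resize(b,None,fx=4.8,fy=4.8,interpolation=2))
b=a[150:240,265:425];cv2.imwrite('pics/c2.png',cv2.resize(b,None,fx=5,fy=5,interpolation=2))
print(proj('s0',status.get_state()['position']),proj('t0',status.get_state()['position']))
```

```text
[-23.8852 234.4827] [535.6283 315.0522]
```

View pics/c1.png

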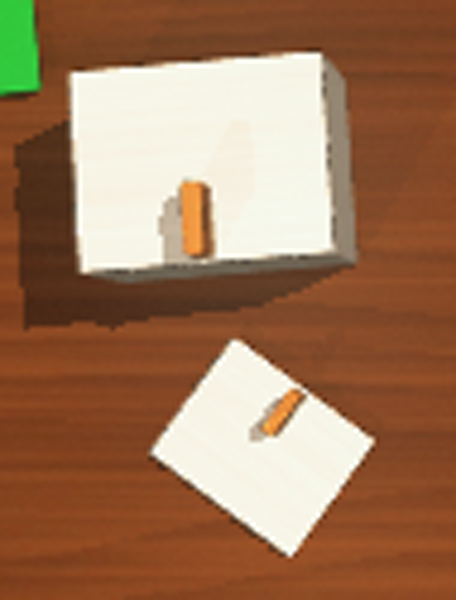

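View pics/c2.png

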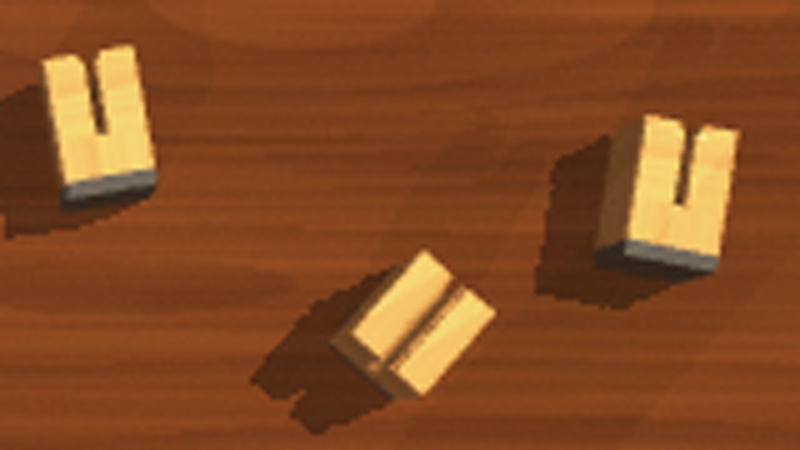

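The larger white panel, corners (71,72), (322,52), (333,250), (80,272) in crop 1, sits on the tub with its tab on the robot's side at about (196,215). It is the lid. The smaller white one at (265,445) lies on the bench and stays there.

Crop 2:
- Fallen holders have top faces (42,62), (133,45), (157,170), (63,186) and (645,115), (740,130), (717,258), (627,240).
- The upright holder's top is (426,250), (495,313), (420,393), (350,330).

```bash
cat >> h.py <<'E'
def fit(name,pts,z,wx,wy):
    # corners in order: going round; returns centre, edge lengths, yaws
    W=np.array([onz(name,*p,z)[:2] for p in pts]);e=np.roll(W,-1,0)-W
    print('c',W.mean(0),'len',np.linalg.norm(e,axis=1)*1000,'ang',np.degrees(np.arctan2(e[:,1],e[:,0])));return W
E
python3 - <<'E'
from h import *
f1=lambda P:[(130+(x+.5)/4.8-.5,170+(y+.5)/4.8-.5) for x,y in P]
f2=lambda P:[(265+(x+.5)/5-.5,150+(y+.5)/5-.5) for x,y in P]
fit('t0',f1([(71,72),(322,52),(333,250),(80,272)]),.118,0,0)
t=f1([(196,181),(197,256)]); print('tab',[onz('t0',*p,.152) for p in t])
fit('t0',f2([(42,62),(133,45),(157,170),(63,186)]),.064,0,0)
fit('t0',f2([(645,115),(740,130),(717,258),(627,240)]),.064,0,0)
fit('t0',f2([(426,250),(495,313),(420,393),(350,330)]),.085,0,0)
fit('t0',f1([(235,339),(374,440),(291,557),(151,453)]),.012,0,0)
d=[(.75*367/1.172,0)]
print('mug',onz('t0',367*.64,222*.64,.09))
E
```

```text
c [0.5146 0.2891] len [149.5036 117.7378 148.9271 118.9005] ang [ -85.2931 -175.7323   95.1553    4.552 ]
tab [array([0.4993, 0.285 , 0.152 ]), array([0.4564, 0.2832, 0.152 ])]
c [ 0.6123 -0.0338] len [55.2886 76.6773 56.51   75.7587] ang [ -79.1737 -169.7799   99.8718    9.2947]
c [ 0.5709 -0.3772] len [56.2426 78.0109 53.214  75.7872] ang [-99.1292 167.651   78.5963 -10.1204]
c [ 0.4883 -0.2181] len [53.1578 63.899  53.3637 64.5626] ang [-133.2868  136.2671   47.4237  -43.9074]
c [0.3447 0.267 ] len [109.4915  88.8293 110.4316  88.3347] ang [-125.1607  145.0221   54.5817  -35.5859]
mug [0.6987 0.1128 0.09  ]
```

```bash
cat >> h.py <<'E'
def plan(wps):
    """wps: (x,y,z,psi_deg); TCP. prints rows [n x offset] twist; turning first then shifting (turn rows separate)"""
    s=status.get_state();p=np.array(s['position']);R=np.array(s['eef_rot']);psi=np.degrees(np.arctan2(R[1,0],R[0,0]))
    print('t',s['t'],'p',p,'psi',psi,'F',s['contact_force'],'w',s['gripper_width'],s['grasp_force'])
    for w in wps:
        dps=(psi-w[3]+180)%360-180; q=np.array(w[:3],float);d=q-p
        n=max(1,int(np.ceil(np.linalg.norm(d)/.038)),int(np.ceil(np.abs(d).max()/.03)),int(np.ceil(abs(dps)/6)))
        c=np.cos(np.radians(w[3]));sn=np.sin(np.radians(w[3]))
        o=np.array([c*d[0]+sn*d[1],sn*d[0]-c*d[1],-d[2]])/.03
        n=max(n,int(np.ceil(np.abs(o).max())))
        print('turn',round(dps/6,3),'shift',o.round(3),'n',n,'each',(o/n).round(3))
        p=q;psi=w[3]
E
python3 - <<'E'
from h import *
plan([(.44,-.42,.3,4.7),(.47,-.05,.3,4.7),(.468,.285,.24,4.7)])
E
```

```text
t 0.1 p [ 0.2292 -0.6343  0.2304] psi 19.867996901394072 F [-0.079   0.0597  0.0696] w 1.0015965041956443 0.0
turn 2.528 shift [ 7.587 -6.545 -2.321] n 9 each [ 0.843 -0.727 -0.258]
turn 0.0 shift [  2.007 -12.21   -0.   ] n 13 each [ 0.154 -0.939 -0.   ]
turn 0.0 shift [  0.849 -11.135   2.   ] n 12 each [ 0.071 -0.928  0.167]
```

Emit:
move_arm(
  offset=[
    [0,0,-0.8],
    [0,0,-0.8],
    [0,0,-0.7],
    [0.95,-0.8,0],
    [0.95,-0.8,0],
    [0.95,-0.8,0],
    [0.95,-0.8,0],
    [0.95,-0.8,0],
  ],
  twist=[0.85,0.85,0.83,0,0,0,0,0],
  claw=[1,1,1,0.7,0.6,0.6,0.6,0.6],
  force=20,
)

```text
t: 0.77
position: [0.3625, -0.5019, 0.2999]
eef_rot: [[0.997, 0.082, -0.0], [0.082, -0.997, 0.001], [-0.0, -0.001, -1.0]]
contact_force: [0.3, -0.8, 0.3]
gripper_width: 0.599
grasp_force: 0.0
```

Emit:
move_arm(
  offset=[
    [0.95,-0.8,0],
    [0.95,-0.8,0],
    [0.95,-0.8,0],
    [0,-0.9,0],
    [0.2,-0.95,0],
    [0.2,-0.95,0],
    [0.2,-0.95,0],
    [0.2,-0.95,0],
  ],
  twist=[0,0,0,0,0,0,0,0],
  claw=[0.6,0.6,0.6,0.6,0.6,0.6,0.6,0.6],
)

```text
t: 1.43
position: [0.4531, -0.2807, 0.2999]
eef_rot: [[0.997, 0.082, -0.001], [0.082, -0.997, 0.0], [-0.001, -0.0, -1.0]]
contact_force: [0.4, 0.7, 0.9]
gripper_width: 0.598
grasp_force: 0.0
```

Emit:
move_arm(
  offset=[
    [0.2,-0.95,0],
    [0.2,-0.95,0],
    [0.2,-0.95,0],
    [0.2,-0.95,0],
    [0.2,-0.95,0],
    [0.2,-0.95,0],
    [0.2,-0.95,0],
    [0,0,0],
  ],
  twist=[0,0,0,0,0,0,0,0],
  claw=[0.6,0.6,0.6,0.6,0.6,0.6,0.6,0.6],
)

```text
t: 2.1
position: [0.4793, -0.0733, 0.3004]
eef_rot: [[0.996, 0.092, 0.0], [0.092, -0.996, 0.003], [0.001, -0.003, -1.0]]
contact_force: [-0.8, 0.1, -0.2]
gripper_width: 0.602
grasp_force: 0.0
```

Emit:
move_arm(
  offset=[
    [0,-0.98,0],
    [0,-0.98,0],
    [0,-0.98,0],
    [0,-0.98,0],
    [0,-0.98,0],
    [0,-0.98,0],
    [-0.2,-0.98,0],
    [-0.2,-0.98,0],
  ],
  twist=[0,0,0,0,0,0,0,0],
  claw=[0.6,0.6,0.6,0.6,0.6,0.6,0.6,0.6],
)

```text
t: 2.77
position: [0.4473, 0.1542, 0.3]
eef_rot: [[0.997, 0.081, -0.0], [0.081, -0.997, -0.0], [-0.0, 0.0, -1.0]]
contact_force: [0.6, 0.0, -0.7]
gripper_width: 0.603
grasp_force: 0.0
```

Emit:
move_arm(
  offset=[
    [-0.3,-0.98,0],
    [-0.3,-0.98,0],
    [-0.3,-0.98,0],
    [-0.3,-0.98,0],
    [0,0,0],
  ],
  twist=[0,0,0,0,0],
  claw=[0.6,0.6,0.6,0.6,0.6],
)

```text
t: 3.18
position: [0.3989, 0.2733, 0.3005]
eef_rot: [[0.996, 0.092, -0.001], [0.092, -0.996, 0.003], [-0.001, -0.003, -1.0]]
contact_force: [-0.4, 0.7, 0.5]
gripper_width: 0.598
grasp_force: 0.0
```

Run:
```python
from h import *
snap('wrist','w1');print(np.load('pics/w1.npz')['P'],np.load('pics/w1.npz')['f'])
plan([(.468,.285,.2,4.7)])
```

```text
[[ 0.0915 -0.9457 -0.3118  0.4783]
 [-0.9958 -0.0883 -0.0245  0.2807]
 [-0.0044  0.3127 -0.9498  0.4435]
 [ 0.      0.      0.      1.    ]] 331.6446374755675
t 3.2333 p [0.4005 0.2703 0.3002] psi 5.071642132197909 F [-0.3433 -0.4671  0.0789] w 0.5987737565089336 0.0
turn 0.062 shift [ 2.283 -0.304  3.341] n 4 each [ 0.571 -0.076  0.835]
```

View pics/w1.png

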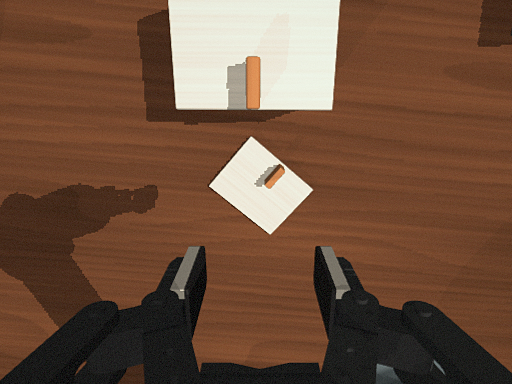

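Wrist picture: the lid's near corners are at (176,109) and (333,110). The tab runs from (253,57) to about (253,100).

Run:
```python
from h import *
a,b=onz('w1',176,109,.118),onz('w1',333,110,.118);m=(a+b)/2;d=a-b
print(a,b,m,np.linalg.norm(d),np.degrees(np.arctan2(-d[0],d[1])))
print(onz('w1',253.5,57,.152),onz('w1',253,100,.152))
plan([(.468,.285,.2,4.7)])
```

```text
[0.4493 0.3597 0.118 ] [0.4621 0.2105 0.118 ] [0.4557 0.2851 0.118 ] 0.14966126267070734 4.914633097134839
[0.4993 0.289  0.152 ] [0.4657 0.2865 0.152 ]
t 3.2333 p [0.4005 0.2703 0.3002] psi 5.071642132197909 F [-0.3433 -0.4671  0.0789] w 0.5987737565089336 0.0
turn 0.062 shift [ 2.283 -0.304  3.341] n 4 each [ 0.571 -0.076  0.835]
```

Emit:
move_arm(
  offset=[
    [0.79,-0.1,0.5],
    [0.79,-0.1,0.5],
    [0.78,-0.1,0.5],
    [0,0,0.9],
    [0,0,0.9],
    [0,0,0],
    [0,0,0],
  ],
  twist=[0,0,0,0,0,0,0],
  claw=[0.6,0.6,0.6,0.6,0.6,0.6,0.6],
)

```text
t: 3.82
position: [0.472, 0.2805, 0.2001]
eef_rot: [[0.997, 0.08, -0.003], [0.08, -0.997, -0.002], [-0.003, 0.002, -1.0]]
contact_force: [0.3, 0.8, -0.2]
gripper_width: 0.601
grasp_force: 0.0
```

Run:
```python
from h import *
plan([(.4702,.286,.124,4.9)])
```

```text
t 3.8167 p [0.472  0.2805 0.2001] psi 4.601893355120346 F [ 0.2781  0.7624 -0.1832] w 0.6010354584490105 0.0
turn -0.05 shift [-0.045 -0.187  2.538] n 3 each [-0.015 -0.062  0.846]
```

Emit:
move_arm(
  offset=[
    [0,-0.09,0.85],
    [0,-0.09,0.85],
    [0,0,0.84],
    [0,0,0],
    [0,0,0],
    [0,0,0],
    [0,0,0],
    [0,0,0],
  ],
  twist=[0,0,0,0,0,0,0,0],
  claw=[0.6,0.6,0.6,0.4,0.2,0,0,0],
)

```text
t: 4.48
position: [0.4732, 0.2886, 0.1277]
eef_rot: [[0.997, 0.081, 0.004], [0.081, -0.997, 0.002], [0.004, -0.001, -1.0]]
contact_force: [0.0, -1.9, 6.6]
gripper_width: 0.134
grasp_force: 22.4
```

Run:
```python
from h import *
print(status.get_state()['wrist_torque'])
piv=np.array([60,-0,6.]);g=np.array([-45,37.]);r0=np.array([-105,31.])
R=np.hypot(*r0);a0=np.degrees(np.arctan2(r0[1],r0[0]))
prev=r0
for th in range(5,85,5):
    a=np.radians(a0-th);q=R*np.array([np.cos(a),np.sin(a)]);print(th,((q-prev)/30*[1,-1]).round(3),q-r0);prev=q
plan([(.4702,.286,.124,4.9)])
```

```text
[-0.2534  0.1016  0.0256]
5 [ 0.103 -0.301] [3.1014 9.0334]
10 [ 0.129 -0.291] [ 6.9783 17.7621]
15 [ 0.154 -0.279] [11.6012 26.1197]
20 [ 0.178 -0.264] [16.9349 34.0426]
25 [ 0.2   -0.248] [22.9388 41.4705]
30 [ 0.221 -0.229] [29.5673 48.3468]
35 [ 0.24  -0.209] [36.7699 54.6192]
40 [ 0.257 -0.187] [44.4917 60.2401]
45 [ 0.273 -0.164] [52.6741 65.1665]
50 [ 0.286 -0.14 ] [61.2547 69.3611]
55 [ 0.297 -0.114] [70.1682 72.7918]
60 [ 0.306 -0.088] [79.3468 75.4327]
65 [ 0.312 -0.061] [88.7206 77.2635]
70 [ 0.317 -0.034] [98.2184 78.2703]
75 [ 0.318 -0.006] [107.7677  78.4456]
80 [0.318 0.022] [117.296   77.7879]
t 4.4833 p [0.4732 0.2886 0.1277] psi 4.6677648177489415 F [ 0.0107 -1.8601  6.6445] w 0.134065106694486 22.445142567157745
turn -0.039 shift [-0.106  0.076  0.122] n 1 each [-0.106  0.076  0.122]
```

Fingertips press on the panel at 6.6 N, so I reopen, raise about 8 mm and grip again.

Emit:
move_arm(
  offset=[
    [0,0,0],
    [0,0,0],
    [0,0,-0.27],
    [0,0,0],
    [0,0,0],
    [0,0,0],
    [0,0,0],
  ],
  twist=[0,0,0,0,0,0,0],
  claw=[0.25,0.25,0.25,0.15,0,0,0],
)

```text
t: 5.07
position: [0.4722, 0.2885, 0.1345]
eef_rot: [[0.997, 0.082, 0.002], [0.082, -0.997, 0.001], [0.002, -0.001, -1.0]]
contact_force: [-0.1, -0.6, 7.0]
gripper_width: 0.135
grasp_force: 20.6
```

Run:
```python
from h import *
for i in range(4): read_camera('wrist');s=status.get_state();print(s['position'],s['contact_force'],s['wrist_torque'],s['grasp_force'])
```

```text
[0.4722 0.2885 0.1345] [-2.1349 -1.1931  6.7989] [-0.1668  0.1983 -0.0546] 20.556052923202515
[0.4722 0.2885 0.1345] [-1.5141 -0.9713  7.1885] [-0.1616  0.1604 -0.0428] 20.555586218833923
[0.4722 0.2885 0.1345] [-2.3348 -1.616   7.0684] [-0.1219  0.2194  0.0027] 20.557380616664886
[0.4722 0.2885 0.1345] [-0.6435 -1.1634  7.033 ] [-0.1858  0.2118 -0.0405] 20.55633008480072
```

Emit:
move_arm(
  offset=[
    [0.13,0,-0.3],
    [0.15,0,-0.29],
    [0.17,0,-0.28],
    [0,0,0],
  ],
  twist=[0,0,0,0],
  claw=[0,0,0,0],
)

```text
t: 5.6
position: [0.4876, 0.2896, 0.1614]
eef_rot: [[0.997, 0.08, 0.004], [0.08, -0.997, 0.002], [0.004, -0.002, -1.0]]
contact_force: [-1.2, 0.1, -1.9]
gripper_width: 0.136
grasp_force: 19.7
```

Run:
```python
from h import *
snap('scene','s1');s=status.get_state();print(s['position'],s['contact_force'],s['wrist_torque'],s['grasp_force'])
a=cv2.imread('pics/s1.png')[95:215,245:365];cv2.imwrite('pics/s1c.png',cv2.resize(a,None,fx=5,fy=5,interpolation=2))
```

```text
[0.4865 0.2892 0.1604] [-0.8258  0.211  -1.9334] [0.0017 0.0297 0.0204] 19.67182695865631
```

View pics/s1c.png

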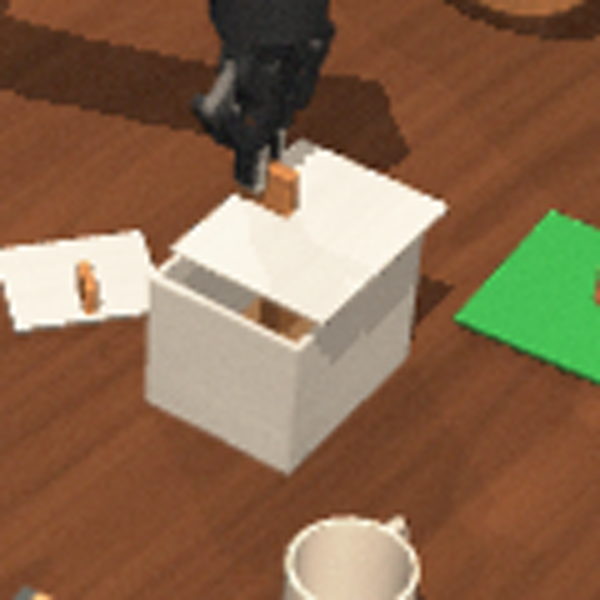

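The picture shows the lid was lifted without tilting: its -y edge, (172,248) to (320,322), is parallel to the rim. The grip's torsion holds it flat. I set it back and re-grip only the tab's top outer corner, where a small patch can pivot.

Emit:
move_arm(
  offset=[
    [-0.17,0,0.28],
    [-0.15,0,0.29],
    [-0.1,0,0.3],
    [0,0,0],
    [0,0,0],
    [0,0,0],
    [-0.3,0,-0.25],
    [-0.27,0,0],
  ],
  twist=[0,0,0,0,0,0,0,0],
  claw=[0,0,0,0,0.3,0.3,0.3,0.3],
)

```text
t: 6.32
position: [0.4551, 0.2869, 0.1414]
eef_rot: [[0.997, 0.082, 0.001], [0.082, -0.997, 0.001], [0.001, -0.001, -1.0]]
contact_force: [-0.2, 0.7, -0.3]
gripper_width: 0.302
grasp_force: 0.0
```

Run:
```python
from h import *
snap('top','t1');snap('wrist','w2')
a=cv2.imread('pics/t1.png')[170:245,130:225];a=cv2.resize(a,None,fx=4.2,fy=4.2,interpolation=2)
b=cv2.imread('pics/w2.png')[:300,100:420];b=cv2.resize(b,(400,315))
cv2.imwrite('pics/m1.png',np.hstack([cv2.resize(a,(399,315)),b]))
plan([(.47,.2885,.142,4.9)])
```

```text
t 6.4167 p [0.4536 0.2867 0.141 ] psi 4.809921566667519 F [-0.0181  0.5478 -0.0152] w 0.2991781324389988 0.0
turn -0.015 shift [ 0.55  -0.012 -0.033] n 1 each [ 0.55  -0.012 -0.033]
```

View pics/m1.png

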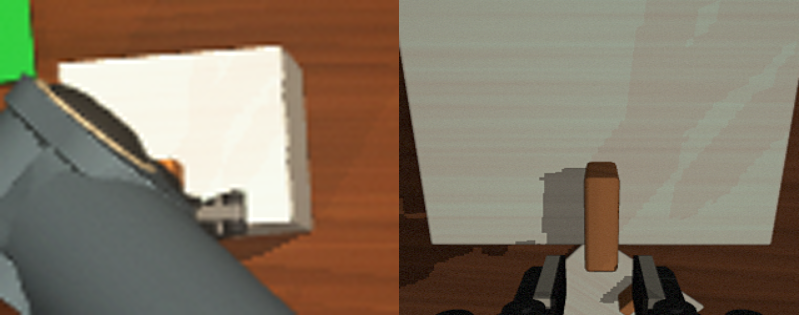

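Emit:
move_arm(
  offset=[
    [0,0,0],
    [0,0,0],
    [0,0,0],
    [0,0,0],
    [0.17,0,0],
    [0,0,0],
  ],
  twist=[0,0,0,0,0,0],
  claw=[0.2,0.13,0.12,0.12,0.12,0.12],
)

```text
t: 6.92
position: [0.4585, 0.2868, 0.1409]
eef_rot: [[0.997, 0.082, -0.005], [0.082, -0.997, -0.002], [-0.005, 0.002, -1.0]]
contact_force: [-8.1, -2.4, 8.1]
gripper_width: 0.127
grasp_force: 20.4
```

Run:
```python
from h import *
a,b=onz('w2',125.6,232,.118),onz('w2',397,232,.118);print((a+b)/2,np.linalg.norm(a-b))
print(status.get_state()['wrist_torque'])
r0=np.array([-113,35.]);prev=r0
R=np.hypot(*r0);a0=np.degrees(np.arctan2(r0[1],r0[0]))
for th in list(range(5,85,5)):
    a=np.radians(a0-th);q=R*np.array([np.cos(a),np.sin(a)]);print(th,((q-prev)/30*[1,-1]).round(3),q-r0);prev=q
plan([(.47,.2885,.142,4.9)])
```

```text
[0.4561 0.287  0.118 ] 0.14864802987884235
[-0.4645  1.6195 -0.0313]
5 [ 0.116 -0.324] [3.4805 9.7154]
10 [ 0.144 -0.313] [ 7.7944 19.0905]
15 [ 0.17  -0.299] [12.909 28.054]
20 [ 0.196 -0.283] [18.7854 36.5375]
25 [ 0.22  -0.265] [25.3789 44.4766]
30 [ 0.242 -0.244] [32.6391 51.8109]
35 [ 0.262 -0.222] [40.511  58.4845]
40 [ 0.281 -0.199] [48.9345 64.4466]
45 [ 0.297 -0.174] [57.8457 69.6518]
50 [ 0.311 -0.147] [67.1766 74.0606]
55 [ 0.323 -0.119] [76.8562 77.6394]
60 [ 0.332 -0.091] [86.8109 80.3609]
65 [ 0.338 -0.061] [96.9649 82.2044]
70 [ 0.343 -0.032] [107.241  83.156]
75 [ 0.344 -0.002] [117.5609  83.2083]
80 [0.343 0.028] [127.846  82.361]
t 6.9167 p [0.4585 0.2868 0.1409] psi 4.698428988789529 F [-8.1251 -2.4043  8.0606] w 0.1270153653444732 20.444675981998444
turn -0.034 shift [ 0.387 -0.023 -0.037] n 1 each [ 0.387 -0.023 -0.037]
```

Emit:
move_arm(
  offset=[
    [0.06,0,-0.16],
    [0.06,0,-0.16],
    [0,0,0],
  ],
  twist=[0,0,0],
  claw=[0.12,0.12,0.12],
)

```text
t: 7.17
position: [0.4622, 0.2867, 0.1498]
eef_rot: [[0.997, 0.082, -0.004], [0.082, -0.997, -0.002], [-0.005, 0.002, -1.0]]
contact_force: [-6.0, -1.0, -0.3]
gripper_width: 0.131
grasp_force: 19.8
```

```bash
cat >> h.py <<'E'
def crop(n,f,y0,y1,x0,x1,k,view=True):
    snap(n,f);a=cv2.imread(f'pics/{f}.png')[y0:y1,x0:x1];cv2.imwrite(f'pics/{f}c.png',cv2.resize(a,None,fx=k,fy=k,interpolation=2))
    s=status.get_state();print(s['t'],s['position'],s['contact_force'],s['wrist_torque'],s['gripper_width'],s['grasp_force'])
def lidpose(f,thr=150):
    "white-ish lid mask outline in scene crop"
    a=cv2.imread(f'pics/{f}.png')
    return a
E
python3 - <<'E'
from h import *
crop('scene','s2',95,215,245,365,5)
# predicted lid -y edge endpoints in scene for tilt th about the far edge
c=np.array([.517,.2895,.106]);y=np.radians(4.9);X=np.array([np.cos(y),np.sin(y),0]);Y=np.array([-np.sin(y),np.cos(y),0]);Z=np.array([0,0,1.])
for th in(0,5,15,40,60):
    t=np.radians(th);P=c+.06*X+.006*Z
    X2=X*np.cos(t)-Z*np.sin(t);Z2=X*np.sin(t)+Z*np.cos(t)
    k=lambda q:(proj('s2',q)-[245,95])*5
    print(th,[k(P-.12*X2+s*.075*Y+.006*Z2).round(0) for s in(-1,1)],[k(P+s*.075*Y+.006*Z2).round(0) for s in(-1,1)])
E
```

```text
7.2167 [0.4621 0.2867 0.1495] [-5.4656 -0.033  -0.4356] [-0.157   1.2331  0.0506] 0.1308801131193625 19.839421212673187
0 [array([145., 270.]), array([273., 161.])] [array([295., 344.]), array([420., 228.])]
5 [array([146., 259.]), array([275., 149.])] [array([295., 345.]), array([420., 228.])]
15 [array([152., 237.]), array([282., 128.])] [array([297., 346.]), array([421., 229.])]
40 [array([187., 198.]), array([319.,  88.])] [array([300., 348.]), array([424., 231.])]
60 [array([232., 187.]), array([364.,  75.])] [array([301., 351.]), array([426., 234.])]
```

View pics/s2c.png

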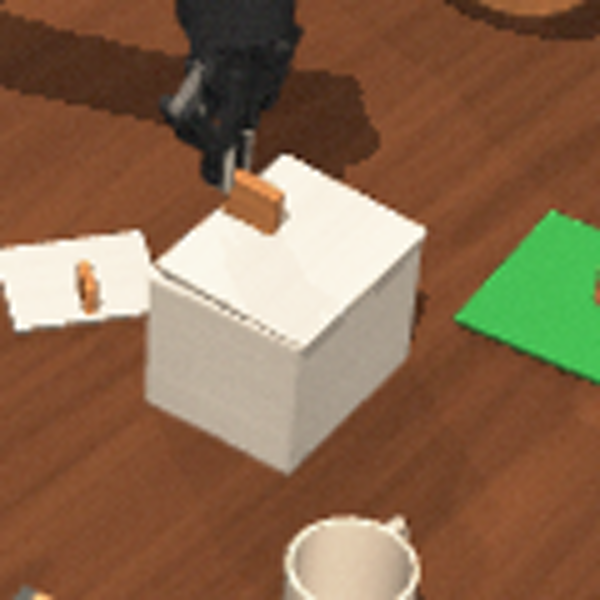

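Now it tilts: the far corner stays at the rim (303,350) while the near edge opens at (155,265). I continue the arc, keeping the +x push.

Emit:
move_arm(
  offset=[
    [0.14,0,-0.31],
    [0.17,0,-0.3],
    [0.2,0,-0.28],
    [0,0,0],
  ],
  twist=[0,0,0,0],
  claw=[0.12,0.12,0.12,0.12],
)

```text
t: 7.55
position: [0.4815, 0.2884, 0.1792]
eef_rot: [[0.997, 0.08, 0.002], [0.08, -0.997, 0.001], [0.003, -0.0, -1.0]]
contact_force: [-3.8, -2.0, 1.2]
gripper_width: 0.135
grasp_force: 21.0
```

Run:
```python
from h import *
crop('scene','s3',95,215,245,365,5)
```

```text
7.6 [0.4808 0.2883 0.1783] [-3.1512 -1.1634 -0.3373] [-0.4221  0.7056  0.0186] 0.13031671216251245 20.921743512153625
```

View pics/s3c.png

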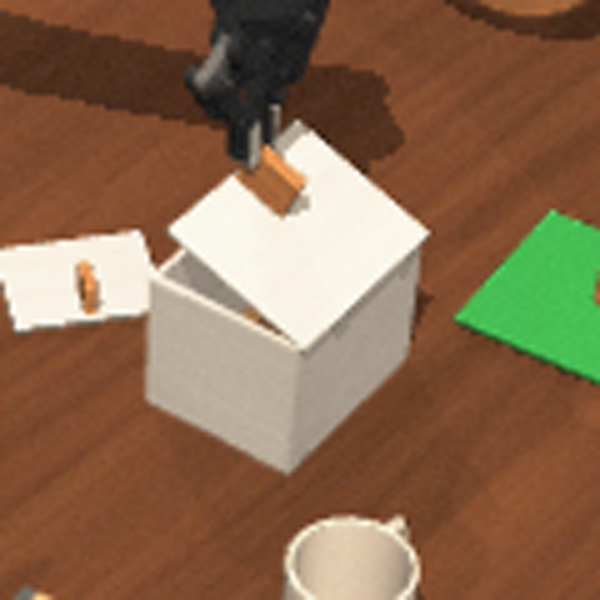

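It tilts about the far edge: near corner (170,232), far corner (300,350) on the rim. I carry on by the force readings.

Emit:
move_arm(
  offset=[
    [0.22,0,-0.27],
    [0.25,0,-0.24],
    [0.27,0,-0.22],
    [0.28,0,-0.2],
    [0,0,0],
  ],
  twist=[0,0,0,0,0],
  claw=[0.12,0.12,0.12,0.12,0.12],
)

```text
t: 8.02
position: [0.5138, 0.2915, 0.2068]
eef_rot: [[0.997, 0.08, 0.005], [0.08, -0.997, 0.003], [0.005, -0.002, -1.0]]
contact_force: [0.6, 0.7, -1.9]
gripper_width: 0.13
grasp_force: 20.9
```

Run:
```python
from h import *
crop('scene','s4',95,215,245,365,5)
```

```text
8.0667 [0.5121 0.2913 0.2058] [-0.195  -0.1477 -2.0253] [-0.0394  0.1281 -0.0021] 0.13029692786525007 20.888120234012604
```

```bash
cat >> h.py <<'E'
def lidc(f):
    a=cv2.imread(f'pics/{f}.png');r=a[95:215,272:365].astype(int)
    m=((r.min(2)>195)&(r.max(2)-r.min(2)<40)).astype(np.uint8)
    n,l,s,c=cv2.connectedComponentsWithStats(m);i=1+s[1:,4].argmax();cn=cv2.findContours((l==i).astype(np.uint8),0,2)[0][0]
    h=cv2.approxPolyDP(cv2.convexHull(cn),2,True)[:,0]+[272,95];print(f,s[i,4],((h-[245,95])*5).tolist())
E
python3 - <<'E'
from h import *
for f in('s2','s3','s4'): lidc(f)
E
```

```text
s2 960 [[280, 155], [420, 230], [305, 340], [235, 315], [160, 260]]
s3 1115 [[420, 230], [300, 345], [135, 310], [135, 230], [300, 135]]
s4 1133 [[440, 225], [325, 340], [290, 345], [135, 310], [135, 230], [345, 120]]
```

The far corners moved in s4, from (420,230) to (440,225), so the far edge slipped off while the torsion held the tilt. I back up to the seated state and try a lighter grip through the opening.

Emit:
move_arm(
  offset=[
    [-0.28,0,0.2],
    [-0.27,0,0.22],
    [-0.25,0,0.24],
    [-0.22,0,0.27],
    [0,0,0],
  ],
  twist=[0,0,0,0,0],
  claw=[0.12,0.12,0.12,0.12,0.12],
)

```text
t: 8.48
position: [0.4762, 0.2879, 0.175]
eef_rot: [[0.996, 0.084, -0.004], [0.084, -0.996, -0.002], [-0.004, 0.002, -1.0]]
contact_force: [-1.9, 0.2, 1.5]
gripper_width: 0.128
grasp_force: 20.5
```

Run:
```python
from h import *
crop('scene','s5',95,215,245,365,5);lidc('s5')
```

```text
8.5333 [0.4772 0.2882 0.1759] [ 1.445   0.9142 -1.7545] [ 0.0437  0.2036 -0.0484] 0.1304246618848965 20.133272409439087
s5 1019 [[295, 135], [425, 225], [305, 340], [165, 235]]
```

Emit:
move_arm(
  offset=[
    [0,0,0],
    [0,0,0],
  ],
  twist=[0,0],
  claw=[0.13,0.13],
)

```text
t: 8.7
position: [0.4793, 0.2883, 0.1769]
eef_rot: [[0.997, 0.082, -0.001], [0.082, -0.997, -0.0], [-0.001, 0.0, -1.0]]
contact_force: [-0.9, 0.2, -2.2]
gripper_width: 0.133
grasp_force: 19.0
```

Emit:
move_arm(
  offset=[
    [0,0,0],
    [0,0,0],
  ],
  twist=[0,0],
  claw=[0.135,0.135],
)

```text
t: 8.87
position: [0.4794, 0.2883, 0.177]
eef_rot: [[0.997, 0.081, -0.0], [0.081, -0.997, -0.0], [-0.001, 0.0, -1.0]]
contact_force: [-1.6, 0.4, -2.0]
gripper_width: 0.133
grasp_force: 9.9
```

The opening does control grip force: 9.9 N now. I go a bit further.

Emit:
move_arm(
  offset=[
    [0,0,0],
    [0,0,0],
  ],
  twist=[0,0],
  claw=[0.138,0.138],
)

```text
t: 9.03
position: [0.4795, 0.2883, 0.1771]
eef_rot: [[0.997, 0.082, 0.0], [0.082, -0.997, -0.0], [0.0, 0.0, -1.0]]
contact_force: [-1.5, -0.6, -0.8]
gripper_width: 0.137
grasp_force: 4.5
```

Run:
```python
from h import *
crop('scene','s6',95,215,245,365,5);lidc('s6')
```

```text
9.0833 [0.4795 0.2883 0.1771] [-0.3773 -1.2094 -0.1229] [-0.1104  0.2974 -0.0648] 0.1385456770280964 4.520424529910088
s6 1033 [[310, 135], [420, 235], [325, 325], [285, 340], [170, 225]]
```

At 4.5 N the lid pivots freely with its far edge seated. Continuing the arc.

Emit:
move_arm(
  offset=[
    [0.2,0,-0.27],
    [0.22,0,-0.26],
    [0.24,0,-0.24],
    [0,0,0],
  ],
  twist=[0,0,0,0],
  claw=[0.137,0.137,0.137,0.137],
)

```text
t: 9.42
position: [0.5025, 0.2907, 0.2024]
eef_rot: [[0.997, 0.08, 0.005], [0.08, -0.997, 0.003], [0.005, -0.002, -1.0]]
contact_force: [1.4, -0.8, -1.8]
gripper_width: 0.134
grasp_force: 4.5
```

Run:
```python
from h import *
crop('scene','s7',95,215,245,365,5);lidc('s7')
```

```text
9.4667 [0.5011 0.2904 0.2014] [-0.0248  0.1978 -1.3945] [ 0.0305 -0.0614  0.0279] 0.13736317592701727 4.531845822930336
s7 1028 [[335, 120], [420, 230], [295, 345], [190, 200], [250, 150]]
```

View pics/s7c.png

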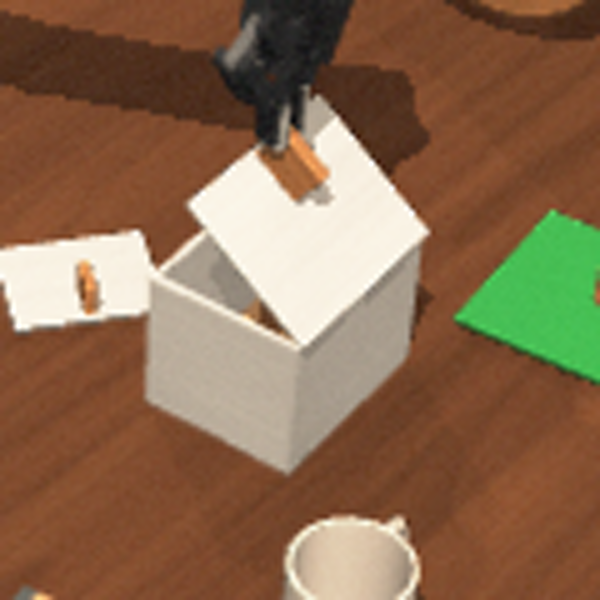

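Tilt is about 37° with the far edge on the rim: far corner (303,350), near corner (188,205). Onward to about 65°.

Emit:
move_arm(
  offset=[
    [0.27,0,-0.21],
    [0.29,0,-0.18],
    [0.3,0,-0.16],
    [0,0,0],
  ],
  twist=[0,0,0,0],
  claw=[0.137,0.137,0.137,0.137],
)

```text
t: 9.8
position: [0.5279, 0.2922, 0.2178]
eef_rot: [[0.997, 0.08, 0.003], [0.08, -0.997, 0.002], [0.003, -0.001, -1.0]]
contact_force: [0.9, 0.1, -2.3]
gripper_width: 0.137
grasp_force: 4.5
```

Run:
```python
from h import *
crop('scene','s8',95,215,245,365,5);lidc('s8')
```

```text
9.85 [0.5264 0.2921 0.217 ] [ 0.5447 -0.4072 -1.9611] [0.019  0.0303 0.0314] 0.13937024708419693 4.4563789665699005
s8 950 [[365, 115], [425, 230], [305, 345], [215, 190], [275, 140]]
```

Emit:
move_arm(
  offset=[
    [0.31,0,-0.13],
    [0.32,0,-0.1],
    [0.33,0,-0.07],
    [0,0,0],
  ],
  twist=[0,0,0,0],
  claw=[0.137,0.137,0.137,0.137],
)

```text
t: 10.18
position: [0.5565, 0.2942, 0.226]
eef_rot: [[0.997, 0.08, 0.002], [0.08, -0.997, 0.001], [0.002, -0.001, -1.0]]
contact_force: [0.5, -0.6, -1.9]
gripper_width: 0.137
grasp_force: 4.4
```

Run:
```python
from h import *
crop('scene','s9',95,215,245,365,5);lidc('s9')
```

```text
10.2333 [0.555  0.2942 0.2256] [-0.8086  0.4641 -1.5793] [-0.0572  0.0653  0.0154] 0.13484182916521945 4.44015808403492
s9 941 [[405, 130], [460, 235], [340, 350], [235, 205], [310, 145]]
```

The lid pivoted about its far rim to about 52° (s8). I now tighten, lift it off and carry it to the free spot near (0.52, 0.10).

Emit:
move_arm(
  offset=[
    [0,0,0],
    [0,0,0],
    [0,0,-0.7],
    [0,0,-0.7],
    [0,0,-0.7],
    [0,0,0],
  ],
  twist=[0,0,0,0,0,0],
  claw=[0.1,0.1,0.1,0.1,0.1,0.1],
)

```text
t: 10.73
position: [0.5547, 0.2963, 0.2933]
eef_rot: [[0.997, 0.082, 0.007], [0.082, -0.997, 0.004], [0.007, -0.003, -1.0]]
contact_force: [0.2, 0.4, -0.7]
gripper_width: 0.131
grasp_force: 21.4
```

Run:
```python
from h import *
crop('scene','s10',75,235,205,365,4)
plan([(.52,.105,.285,4.7)])
```

```text
10.7833 [0.554  0.2956 0.2909] [-0.3499  0.9064 -2.8131] [-0.0066  0.0987  0.0266] 0.1266722655723814 21.46714210510254
t 10.7833 p [0.554  0.2956 0.2909] psi 4.724571683075669 F [-0.3499  0.9064 -2.8131] w 0.1266722655723814 21.46714210510254
turn 0.004 shift [-1.649  6.241  0.198] n 7 each [-0.236  0.892  0.028]
```

View pics/s10c.png

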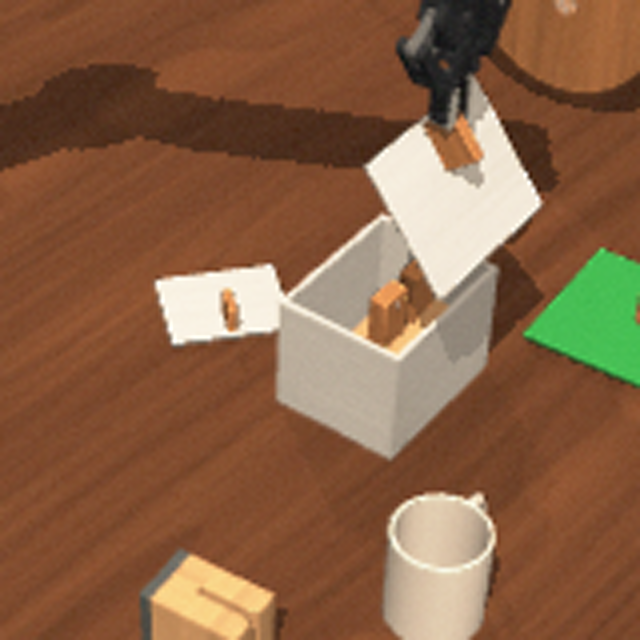

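The lid hangs clear above the tub (far corner (440,297)). Gauges are visible at (387,315) and (420,285). Carrying it over.

Emit:
move_arm(
  offset=[
    [-0.24,0.89,0],
    [-0.24,0.89,0],
    [-0.24,0.89,0],
    [-0.24,0.89,0],
    [-0.24,0.89,0],
    [-0.24,0.89,0],
    [-0.24,0.9,0],
    [0,0,0],
  ],
  twist=[0,0,0,0,0,0,0,0],
  claw=[0.1,0.1,0.1,0.1,0.1,0.1,0.1,0.1],
)

```text
t: 11.45
position: [0.5172, 0.0963, 0.2866]
eef_rot: [[0.997, 0.073, -0.004], [0.073, -0.997, -0.006], [-0.004, 0.006, -1.0]]
contact_force: [-0.5, -1.0, -2.8]
gripper_width: 0.132
grasp_force: 21.5
```

Emit:
move_arm(
  offset=[
    [0,0,0.9],
    [0,0,0.9],
    [0,0,0.9],
    [0,0,0.9],
    [0,0,0.9],
    [0,0,0.6],
    [0,0,0],
  ],
  twist=[0,0,0,0,0,0,0],
  claw=[0.1,0.1,0.1,0.1,0.1,0.1,0.1],
)

```text
t: 12.03
position: [0.5144, 0.1027, 0.1306]
eef_rot: [[0.997, 0.082, -0.011], [0.082, -0.997, -0.002], [-0.011, 0.001, -1.0]]
contact_force: [-1.6, 0.1, -1.8]
gripper_width: 0.131
grasp_force: 21.5
```

Run:
```python
from h import *
snap('wrist','w3');snap('scene','s11');snap('top','t2')
plan([(.52,.105,.12,4.7)])
```

```text
t 12.1833 p [0.5188 0.1042 0.136 ] psi 4.71612889563461 F [ 0.1483 -0.521  -1.9392] w 0.12773254134924505 21.449328660964966
turn 0.003 shift [ 0.043 -0.024  0.532] n 1 each [ 0.043 -0.024  0.532]
```

Emit:
move_arm(
  offset=[
    [0,0,0.35],
    [0,0,0.35],
    [0,0,0],
  ],
  twist=[0,0,0],
  claw=[0.1,0.1,0.1],
)

```text
t: 12.43
position: [0.5175, 0.1032, 0.1131]
eef_rot: [[0.997, 0.082, -0.003], [0.082, -0.997, -0.001], [-0.003, 0.001, -1.0]]
contact_force: [-0.8, 1.3, -0.9]
gripper_width: 0.127
grasp_force: 21.5
```

Emit:
move_arm(
  offset=[
    [0,0,0.2],
    [0,0,0.2],
    [0,0,0],
  ],
  twist=[0,0,0],
  claw=[0.1,0.1,0.1],
)

```text
t: 12.68
position: [0.518, 0.104, 0.104]
eef_rot: [[0.997, 0.082, -0.001], [0.082, -0.997, -0.002], [-0.001, 0.002, -1.0]]
contact_force: [-5.3, -2.2, 14.0]
gripper_width: 0.13
grasp_force: 26.5
```

Emit:
move_arm(
  offset=[
    [0,0,0],
    [0,0,0],
    [-0.29,0,0.14],
    [-0.27,0,0.2],
    [-0.25,0,0.22],
    [-0.23,0,0.25],
    [0,0,0],
  ],
  twist=[0,0,0,0,0,0,0],
  claw=[0.135,0.137,0.137,0.137,0.137,0.137,0.137],
)

```text
t: 13.27
position: [0.4848, 0.1011, 0.0774]
eef_rot: [[0.997, 0.083, -0.004], [0.083, -0.997, -0.001], [-0.004, 0.001, -1.0]]
contact_force: [-3.8, 0.5, 2.7]
gripper_width: 0.135
grasp_force: 8.6
```

Emit:
move_arm(
  offset=[
    [-0.2,0,0.27],
    [-0.18,0,0.29],
    [-0.15,0,0.3],
    [-0.12,0,0.3],
    [0,0,0],
  ],
  twist=[0,0,0,0,0],
  claw=[0.137,0.137,0.137,0.137,0.137],
)

```text
t: 13.68
position: [0.4668, 0.0993, 0.0417]
eef_rot: [[0.997, 0.082, -0.003], [0.082, -0.997, -0.0], [-0.003, 0.0, -1.0]]
contact_force: [-1.3, 0.2, -1.1]
gripper_width: 0.139
grasp_force: 8.6
```

Run:
```python
from h import *
snap('scene','s12');plan([(.46,.1,.036,4.7)])
```

```text
t 13.7333 p [0.4676 0.0995 0.0424] psi 4.7065131602620625 F [ 0.5828 -0.056  -2.9259] w 0.13505834168420233 8.45205768942833
turn 0.001 shift [-0.252 -0.038  0.213] n 1 each [-0.252 -0.038  0.213]
```

Emit:
move_arm(
  offset=[
    [0,0,0.2],
    [0,0,0.07],
    [0,0,0],
    [0,0,0],
    [0,0,0],
  ],
  twist=[0,0,0,0,0],
  claw=[0.137,0.137,0.16,0.3,0.4],
)

```text
t: 14.15
position: [0.4689, 0.0998, 0.0357]
eef_rot: [[0.997, 0.082, 0.001], [0.082, -0.997, 0.0], [0.001, -0.0, -1.0]]
contact_force: [0.5, 0.0, -0.0]
gripper_width: 0.396
grasp_force: 0.0
```

Emit:
move_arm(
  offset=[
    [0,0,-0.9],
    [0,0,-0.9],
    [0,0,-0.9],
    [0,0,-0.9],
    [-0.5,0,-0.9],
    [-0.5,0,-0.9],
    [-0.5,0,-0.9],
    [0,0,0],
  ],
  twist=[0,0,0,0,0,0,0,0],
  claw=[0.4,0.4,0.4,0.4,0.8,1,1,1],
)

```text
t: 14.82
position: [0.424, 0.0969, 0.2293]
eef_rot: [[0.997, 0.082, 0.009], [0.082, -0.997, -0.0], [0.009, 0.001, -1.0]]
contact_force: [-0.1, 0.3, 0.3]
gripper_width: 0.944
grasp_force: 0.0
```

Run:
```python
from h import *
snap('wrist','w4');snap('scene','s13');snap('top','t3')
a=cv2.resize(cv2.imread('pics/s13.png')[100:300,120:340],(400,364));b=cv2.resize(cv2.imread('pics/w4.png'),(400,300))
b=cv2.copyMakeBorder(b,0,64,0,0,0);c=cv2.resize(cv2.imread('pics/t3.png')[130:250,100:430],(800,236))
cv2.imwrite('pics/m2.png',np.vstack([np.hstack([a,b]),c]))
plan([(.46,.1,.036,4.7)])
```

```text
t 14.9667 p [0.4235 0.0957 0.2246] psi 4.668629481243817 F [-0.3241 -0.0189 -0.917 ] w 1.0011358499936667 0.0
turn -0.005 shift [ 1.224 -0.042  6.287] n 7 each [ 0.175 -0.006  0.898]
```

View pics/m2.png

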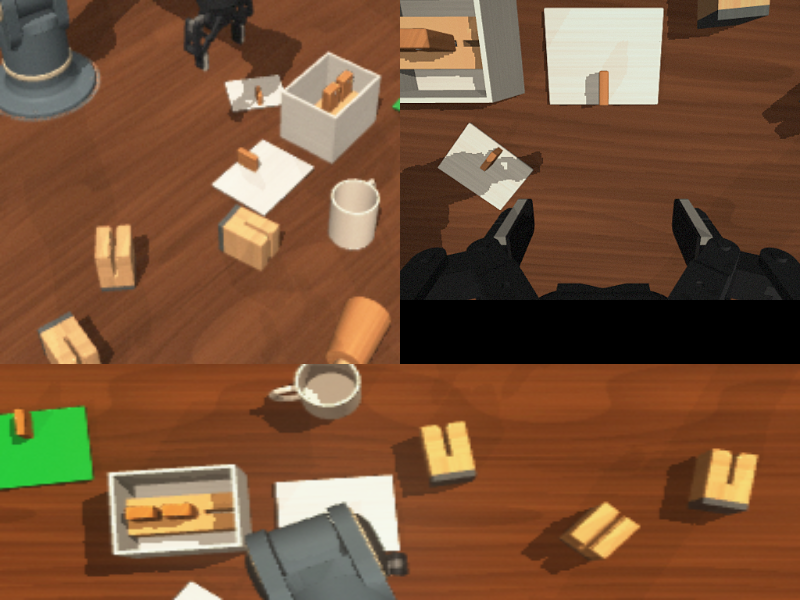

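The lid lies flat, tab up, with its near edge at wrist (605,103). Two gauges are in the tub, in the +y and middle places. The holders have not moved: fallen at (448,452) and (723,480), upright at (600,530). Next is standing holder A.

Run:
```python
from h import *
plan([(.6345,-.030,.2246,9.5),(.6345,-.030,.016,9.5)])
```

```text
t 14.9667 p [0.4235 0.0957 0.2246] psi 4.668629481243817 F [-0.3241 -0.0189 -0.917 ] w 1.0011358499936667 0.0
turn -0.805 shift [6.245 5.294 0.   ] n 8 each [0.781 0.662 0.   ]
turn 0.0 shift [0.    0.    6.953] n 7 each [0.    0.    0.993]
```

Emit:
move_arm(
  offset=[
    [0.8,0.66,0],
    [0.78,0.66,0],
    [0.78,0.66,0],
    [0.78,0.66,0],
    [0.78,0.66,0],
    [0.78,0.66,0],
    [0.78,0.66,0],
    [0.78,0.66,0],
  ],
  twist=[-0.8,0,0,0,0,0,0,0],
  claw=[1,1,1,1,1,1,1,1],
)

```text
t: 15.63
position: [0.6342, -0.0326, 0.2218]
eef_rot: [[0.986, 0.165, -0.003], [0.165, -0.986, 0.0], [-0.003, -0.001, -1.0]]
contact_force: [0.7, 0.1, 0.9]
gripper_width: 1.001
grasp_force: 0.0
```

Emit:
move_arm(
  offset=[
    [0,0,0.5],
    [0,0,0],
    [0,0,0],
  ],
  twist=[0,0,0],
  claw=[1,1,1],
)

```text
t: 15.88
position: [0.632, -0.0312, 0.2065]
eef_rot: [[0.986, 0.165, -0.006], [0.165, -0.986, 0.001], [-0.005, -0.002, -1.0]]
contact_force: [-1.3, 0.3, -0.7]
gripper_width: 1.0
grasp_force: 0.0
```

```bash
cat >> h.py <<'E'
def wood(f,sh=True):
    a=cv2.imread(f'pics/{f}.png');h=cv2.cvtColor(a,cv2.COLOR_BGR2HSV)
    m=cv2.inRange(h,(12,60,150),(28,190,255));m=cv2.morphologyEx(m,cv2.MORPH_OPEN,np.ones((3,3),np.uint8))
    out=[]
    for c in cv2.findContours(m,0,2)[0]:
        if cv2.contourArea(c)>60:
            r=cv2.minAreaRect(c);out.append((r,c))
            if sh:print(f,'area',cv2.contourArea(c),'hull',cv2.approxPolyDP(cv2.convexHull(c),.03*cv2.arcLength(c,True),True)[:,0].tolist())
    return out
E
python3 - <<'E'
from h import *
snap('wrist','w5');wood('w5');wood('t3')
plan([(.6345,-.030,.016,9.5)])
# predicted corners of lying A top face in w5
y=np.radians(9.5);X=np.array([np.cos(y),np.sin(y)]);Y=np.array([-np.sin(y),np.cos(y)]);ft=np.array([.5655,-.0416])
for a in(.01,.085):
  for b in(-.027,.027): print(a,b,proj('w5',np.r_[ft+a*X+b*Y,.064]))
E
```

```text
w5 area 89.5 hull [[119, 273], [119, 277], [115, 283], [110, 286], [109, 273]]
w5 area 4100.5 hull [[290, 157], [288, 235], [232, 235], [229, 157]]
t3 area 178.0 hull [[363, 211], [351, 227], [344, 224], [356, 208]]
t3 area 173.5 hull [[351, 201], [354, 207], [343, 220], [339, 220], [336, 215], [348, 201]]
t3 area 613.0 hull [[195, 195], [196, 212], [152, 216], [151, 198]]
t3 area 401.5 hull [[394, 173], [412, 176], [408, 200], [391, 197]]
t3 area 390.5 hull [[291, 159], [295, 183], [278, 186], [274, 162]]
t3 area 193.0 hull [[242, 136], [245, 139], [244, 145], [238, 149], [232, 149], [227, 139], [232, 135]]
t3 area 504.0 hull [[352, 77], [288, 97], [281, 92]]
t3 area 30216.0 hull [[459, 0], [452, 66], [0, 67], [0, 0]]
t 15.9333 p [ 0.6323 -0.0307  0.2078] psi 9.561180608600504 F [-0.2755  0.5811  0.6165] w 0.9964722637269192 0.0
turn 0.01 shift [ 0.076 -0.01   6.395] n 7 each [ 0.011 -0.001  0.914]
0.01 -0.027 [288.6971 236.8519]
0.01 0.027 [231.6774 236.7677]
0.085 -0.027 [291.0919 159.059 ]
0.085 0.027 [229.4025 159.0061]
```

Prediction and detection agree within 2 px. Going down and gripping.

Emit:
move_arm(
  offset=[
    [0.07,0,0.92],
    [0,0,0.92],
    [0,0,0.92],
    [0,0,0.92],
    [0,0,0.92],
    [0,0,0.9],
    [0,0,0.8],
    [0,0,0],
  ],
  twist=[0,0,0,0,0,0,0,0],
  claw=[1,1,1,1,1,1,1,1],
)

```text
t: 16.6
position: [0.6313, -0.0305, 0.0162]
eef_rot: [[0.986, 0.167, -0.009], [0.167, -0.986, 0.0], [-0.009, -0.002, -1.0]]
contact_force: [-1.1, -0.4, -0.2]
gripper_width: 0.999
grasp_force: 0.0
```

Emit:
move_arm(
  offset=[
    [0,0,0],
    [0,0,0],
    [0,0,0],
    [0,0,0],
    [0,0,0],
  ],
  twist=[0,0,0,0,0],
  claw=[0.8,0.65,0.62,0.62,0.62],
)

```text
t: 17.02
position: [0.6369, -0.0306, 0.0229]
eef_rot: [[0.986, 0.165, 0.004], [0.165, -0.986, 0.0], [0.004, 0.0, -1.0]]
contact_force: [-0.6, 0.2, 7.0]
gripper_width: 0.628
grasp_force: 23.1
```

Run:
```python
from h import *
plan([(.6345,-.030,.016,9.5)])
r0=np.array([70,32.]);R=np.hypot(*r0);a0=np.arctan2(32,70);prev=r0
for th in range(10,95,10):
    a=a0+np.radians(th);q=R*np.array([np.cos(a),np.sin(a)]);print(th,((q-prev)/30*[1,-1]).round(2),q-r0);prev=q
```

```text
t 17.0167 p [ 0.6369 -0.0306  0.0229] psi 9.500339922683679 F [-0.6491  0.2311  7.0047] w 0.6276182184810215 23.071871772408485
turn 0.0 shift [-0.076 -0.033  0.229] n 1 each [-0.076 -0.033  0.229]
10 [-0.22 -0.39] [-6.6202 11.6692]
20 [-0.28 -0.34] [-15.1662  22.0116]
30 [-0.34 -0.29] [-25.3782  30.7128]
40 [-0.39 -0.23] [-36.9461  37.5086]
50 [-0.42 -0.16] [-49.5183  42.1923]
60 [-0.44 -0.08] [-62.7128  44.6218]
70 [-0.45 -0.  ] [-76.1288  44.7231]
80 [-0.44  0.07] [-89.3585  42.4933]
90 [-0.42  0.15] [-102.   38.]
```

Emit:
move_arm(
  offset=[
    [0,0,0],
    [0,0,0],
  ],
  twist=[0,0],
  claw=[0.634,0.634],
)

```text
t: 17.18
position: [0.6358, -0.0308, 0.0213]
eef_rot: [[0.986, 0.165, 0.002], [0.165, -0.986, 0.0], [0.002, -0.0, -1.0]]
contact_force: [0.7, 1.5, 0.7]
gripper_width: 0.632
grasp_force: 0.6
```

Emit:
move_arm(
  offset=[
    [-0.11,0,-0.2],
    [-0.11,0,-0.19],
    [-0.14,0,-0.17],
    [-0.14,0,-0.17],
    [0,0,0],
  ],
  twist=[0,0,0,0,0],
  claw=[0.634,0.634,0.634,0.634,0.634],
)

```text
t: 17.6
position: [0.6198, -0.0338, 0.0435]
eef_rot: [[0.986, 0.165, 0.0], [0.165, -0.986, -0.0], [0.0, 0.0, -1.0]]
contact_force: [0.1, 2.4, 1.1]
gripper_width: 0.635
grasp_force: 0.8
```

Run:
```python
from h import *
snap('scene','s14');s=status.get_state();print(s['contact_force'],s['wrist_torque'])
wood('s14');wood('s13')
# predicted top-face(4 corners of holder top end) scene pixels for tilt
y=np.radians(9.5);X=np.array([np.cos(y),np.sin(y),0]);Y=np.array([-np.sin(y),np.cos(y),0]);Z=np.array([0,0,1.]);ft=np.array([.5655,-.0416,0])
for th in(0,20,40):
    t=np.radians(th);A=X*np.cos(t)+Z*np.sin(t);U=-X*np.sin(t)+Z*np.cos(t)
    print(th,[proj('s14',ft+.085*A+u*U+b*Y).round(0).tolist() for u in(0,.064) for b in(-.027,.027)])
```

```text
[-0.7593  1.9931  0.7233] [0.2611 0.1399 0.0517]
s14 area 111.0 hull [[105, 371], [108, 381], [106, 383], [94, 383], [93, 380]]
s14 area 730.5 hull [[160, 274], [175, 306], [158, 315], [143, 282]]
s14 area 153.0 hull [[453, 272], [462, 282], [450, 299], [441, 300], [448, 274]]
s14 area 95.0 hull [[423, 266], [434, 275], [431, 289], [425, 288]]
s14 area 1309.5 hull [[326, 265], [334, 276], [291, 345], [286, 336], [311, 265]]
s14 area 71.5 hull [[443, 250], [441, 259], [428, 257], [437, 246]]
s14 area 75.5 hull [[484, 234], [475, 252], [467, 257], [477, 236]]
s14 area 537.5 hull [[191, 223], [193, 256], [175, 257], [173, 224]]
s14 area 417.0 hull [[263, 219], [272, 223], [272, 237], [260, 247], [244, 239], [243, 230]]
s14 area 73.5 hull [[509, 208], [508, 213], [490, 212], [496, 204]]
s14 area 75.5 hull [[365, 148], [369, 148], [375, 151], [374, 158], [365, 155]]
s14 area 73.5 hull [[312, 139], [312, 142], [306, 149], [298, 151], [298, 148], [308, 139]]
s14 area 2453.5 hull [[83, 89], [89, 112], [0, 155], [0, 125]]
s14 area 203.5 hull [[146, 55], [161, 62], [163, 67], [149, 74], [145, 
[... 997 characters left out ...]
06, 149], [298, 151], [298, 148], [308, 139]]
s13 area 2420.0 hull [[83, 89], [89, 112], [0, 155], [0, 125]]
s13 area 1093.5 hull [[344, 47], [373, 66], [354, 97], [335, 82], [335, 52]]
s13 area 7723.0 hull [[511, 95], [406, 55], [374, 0], [511, 0]]
s13 area 182.0 hull [[257, 0], [239, 11], [225, 10], [243, 0]]
s13 area 1431.5 hull [[161, 0], [196, 30], [149, 74], [134, 44]]
s13 area 180.0 hull [[85, 0], [114, 27], [98, 40], [92, 38]]
s13 area 6514.0 hull [[76, 0], [94, 69], [0, 118], [0, 5]]
0 [[262.0, 248.0], [272.0, 237.0], [262.0, 235.0], [272.0, 223.0]]
20 [[261.0, 242.0], [271.0, 230.0], [254.0, 225.0], [265.0, 214.0]]
40 [[257.0, 234.0], [266.0, 222.0], [245.0, 217.0], [255.0, 206.0]]
```

Too loose, so the block stayed lying. I go back and grip a little harder.

Emit:
move_arm(
  offset=[
    [0.25,0,0.37],
    [0.25,0,0.36],
    [0,0,0],
    [0,0,0],
    [0,0,0],
  ],
  twist=[0,0,0,0,0],
  claw=[0.66,0.66,0.66,0.628,0.628],
)

```text
t: 18.07
position: [0.6346, -0.0312, 0.0189]
eef_rot: [[0.986, 0.165, -0.002], [0.165, -0.986, 0.0], [-0.002, -0.0, -1.0]]
contact_force: [0.2, -1.3, -2.5]
gripper_width: 0.634
grasp_force: 15.0
```

Emit:
move_arm(
  offset=[
    [-0.11,0,-0.2],
    [-0.11,0,-0.19],
    [-0.14,0,-0.17],
    [-0.14,0,-0.17],
    [0,0,0],
  ],
  twist=[0,0,0,0,0],
  claw=[0.628,0.628,0.628,0.628,0.628],
)

```text
t: 18.48
position: [0.6201, -0.034, 0.044]
eef_rot: [[0.986, 0.165, 0.001], [0.165, -0.986, -0.001], [0.001, 0.001, -1.0]]
contact_force: [-0.5, 0.0, -3.9]
gripper_width: 0.632
grasp_force: 13.9
```

```bash
cat >> h.py <<'E'
def st():
    s=status.get_state();print(s['t'],s['position'],'F',s['contact_force'],'T',s['wrist_torque'],s['gripper_width'],s['grasp_force'])
E
python3 - <<'E'
from h import *
snap('scene','s15');st();wood('s15',0)
for r,c in wood('s15',0):
    if 200<r[0][0]<300 and 195<r[0][1]<260: print(cv2.approxPolyDP(cv2.convexHull(c),2,True)[:,0].tolist())
E
```

```text
18.5333 [ 0.6205 -0.0339  0.0435] F [ 0.3021 -0.4668 -3.6839] T [ 0.0308 -0.1516 -0.0083] 0.6300211566828186 13.861854552269506
[[266, 215], [268, 230], [257, 240], [258, 224], [262, 215]]
[[248, 207], [249, 235], [239, 231], [238, 216]]
```

The block is held rigid at 14 N. I ease the grip so it swings down.

Emit:
move_arm(
  offset=[
    [0,0,0],
    [0,0,0],
  ],
  twist=[0,0],
  claw=[0.63,0.63],
)

```text
t: 18.7
position: [0.6205, -0.0337, 0.0424]
eef_rot: [[0.986, 0.165, 0.0], [0.165, -0.986, -0.0], [0.0, 0.0, -1.0]]
contact_force: [0.0, 0.2, -4.0]
gripper_width: 0.63
grasp_force: 13.9
```

Emit:
move_arm(
  offset=[
    [0,0,0],
    [0,0,0],
  ],
  twist=[0,0],
  claw=[0.631,0.631],
)

```text
t: 18.87
position: [0.6203, -0.0336, 0.042]
eef_rot: [[0.986, 0.165, -0.001], [0.165, -0.986, -0.0], [-0.001, -0.0, -1.0]]
contact_force: [-0.8, -0.4, -3.7]
gripper_width: 0.633
grasp_force: 8.6
```

Run:
```python
from h import *
st()
```

```text
18.8667 [ 0.6203 -0.0336  0.042 ] F [-0.7835 -0.389  -3.6563] T [0.0249 0.0041 0.0193] 0.6329493357428743 8.639855040237308
```

Emit:
move_arm(
  offset=[
    [0,0,-0.3],
    [0,0,-0.3],
    [0,0,-0.3],
    [0,0,0],
    [0,0,0],
  ],
  twist=[0,0,0,0,0],
  claw=[0.631,0.631,0.631,0.631,0.631],
)

```text
t: 19.28
position: [0.6213, -0.0336, 0.0706]
eef_rot: [[0.986, 0.165, 0.002], [0.165, -0.986, -0.0], [0.002, 0.001, -1.0]]
contact_force: [0.6, -0.7, -4.7]
gripper_width: 0.628
grasp_force: 8.4
```

Run:
```python
from h import *
snap('scene','s16');st()
for r,c in wood('s16',0):
    if 200<r[0][0]<300 and 185<r[0][1]<260: print(cv2.approxPolyDP(cv2.convexHull(c),1.5,True)[:,0].tolist())
a=cv2.imread('pics/s16.png')[150:270,190:310];cv2.imwrite('pics/s16c.png',cv2.resize(a,None,fx=5,fy=5))
```

```text
19.3333 [ 0.6207 -0.0337  0.0699] F [-0.7315 -1.0362 -4.2286] T [-0.0413 -0.0343  0.0302] 0.6320542317679204 8.431338407099247
[[266, 209], [276, 224], [267, 235], [251, 237], [242, 225], [241, 220]]
```

View pics/s16c.png

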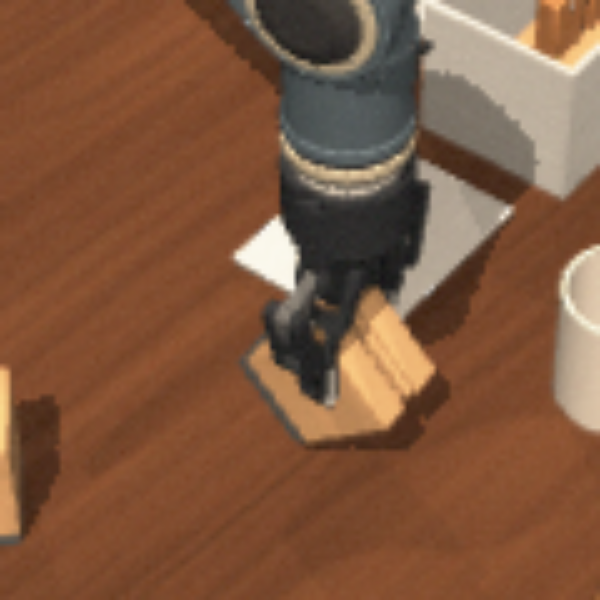

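The block hangs at about 45°: sole at lower left, (250,360) to (305,440), slot top at upper right (400,350). I lower its foot edge to the bench and draw it toward the robot to bring it upright.

Emit:
move_arm(
  offset=[
    [0,0,0.25],
    [0,0,0.15],
    [0,0,0],
    [0,0,0],
  ],
  twist=[0,0,0,0],
  claw=[0.631,0.631,0.631,0.631],
)

```text
t: 19.67
position: [0.6198, -0.0336, 0.0562]
eef_rot: [[0.986, 0.165, -0.002], [0.165, -0.986, 0.0], [-0.002, -0.0, -1.0]]
contact_force: [1.1, 0.4, -4.1]
gripper_width: 0.634
grasp_force: 8.3
```

Emit:
move_arm(
  offset=[
    [0,0,0.12],
    [0,0,0.08],
    [0,0,0],
    [0,0,0],
  ],
  twist=[0,0,0,0],
  claw=[0.631,0.631,0.631,0.631],
)

```text
t: 20.0
position: [0.6234, -0.033, 0.0534]
eef_rot: [[0.986, 0.165, 0.006], [0.165, -0.986, 0.001], [0.006, 0.001, -1.0]]
contact_force: [2.1, 0.5, 5.6]
gripper_width: 0.632
grasp_force: 8.8
```

Emit:
move_arm(
  offset=[
    [-0.3,0,-0.08],
    [-0.3,0,-0.05],
    [-0.3,0,0],
    [-0.3,0,0],
    [-0.3,0,0.03],
    [0,0,0],
  ],
  twist=[0,0,0,0,0,0],
  claw=[0.631,0.631,0.631,0.631,0.631,0.631],
)

```text
t: 20.5
position: [0.572, -0.0418, 0.0533]
eef_rot: [[0.986, 0.164, -0.006], [0.164, -0.986, -0.001], [-0.006, 0.0, -1.0]]
contact_force: [-3.6, -0.2, 0.6]
gripper_width: 0.63
grasp_force: 8.4
```

```bash
cat >> h.py <<'E'
def blob(f,x0,x1,y0,y1,e=1.5):
    for r,c in wood(f,0):
        if x0<r[0][0]<x1 and y0<r[0][1]<y1: print(f,cv2.contourArea(c),cv2.approxPolyDP(cv2.convexHull(c),e,True)[:,0].tolist())
def hold(f,ft,yaw,top=.085):
    y=np.radians(yaw);X=np.array([np.cos(y),np.sin(y),0]);Y=np.array([-np.sin(y),np.cos(y),0])
    return [proj(f,np.r_[ft,top]+a*X+b*Y).round(1).tolist() for a,b in((-.027,-.032),(.027,-.032),(.027,.032),(-.027,.032))]
E
python3 - <<'E'
from h import *
snap('scene','s17');st();blob('s17',190,290,185,265)
# expected upright silhouette
print(hold('s17',[.575,-.041],99.5),hold('s17',[.575,-.041],99.5,0))
E
```

```text
20.55 [ 0.5729 -0.0417  0.0535] F [-2.3622 -0.229   0.4861] T [-0.0118  0.5983  0.074 ] 0.6341403131011039 8.45515239983797
s17 402.0 [[251, 206], [262, 213], [263, 218], [249, 237], [246, 237], [233, 224], [248, 206]]
[[249.6, 224.0], [259.7, 212.5], [242.1, 204.0], [231.7, 215.1]] [[250.0, 242.4], [259.8, 231.0], [242.8, 222.5], [232.9, 233.5]]
```

Emit:
move_arm(
  offset=[
    [-0.3,0,0.03],
    [-0.25,0,0.05],
    [0,0,0],
    [0,0,0],
    [0,0,0],
    [0,0,0],
  ],
  twist=[0,0,0,0,0,0],
  claw=[0.631,0.631,0.631,0.634,0.65,0.7],
)

```text
t: 21.05
position: [0.5606, -0.0437, 0.0523]
eef_rot: [[0.986, 0.165, 0.001], [0.165, -0.986, -0.0], [0.001, 0.0, -1.0]]
contact_force: [-0.0, -0.4, 0.1]
gripper_width: 0.697
grasp_force: 0.0
```

Run:
```python
from h import *
snap('scene','s18');st();blob('s18',190,290,185,265)
```

```text
21.1 [ 0.5605 -0.0437  0.0522] F [-0.6586  0.3298  0.3016] T [-0.0203  0.0425  0.0026] 0.7088289876770394 0.0
s18 389.5 [[254, 209], [254, 227], [246, 236], [229, 228], [228, 221], [244, 207]]
```

Emit:
move_arm(
  offset=[
    [0,0,0],
    [0,0,-0.5],
    [0,0,-0.9],
    [0,0,-0.9],
    [0,0,-0.9],
    [0,0,-0.9],
    [-0.9,0,-0.9],
    [-0.9,0,0],
  ],
  twist=[0,0,0,0,0,0,0,0],
  claw=[0.82,0.82,0.82,0.9,1,1,1,1],
)

```text
t: 21.77
position: [0.5104, -0.0518, 0.2071]
eef_rot: [[0.986, 0.166, 0.011], [0.166, -0.986, -0.0], [0.011, 0.002, -1.0]]
contact_force: [0.6, -0.4, 0.4]
gripper_width: 1.003
grasp_force: 0.0
```

Emit:
move_arm(
  offset=[
    [0,0,0],
    [0,0,0],
  ],
  twist=[0,0],
  claw=[1,1],
)

```text
t: 21.93
position: [0.5059, -0.0531, 0.2025]
eef_rot: [[0.986, 0.164, 0.001], [0.164, -0.986, -0.001], [0.001, 0.001, -1.0]]
contact_force: [-0.1, -0.4, -0.1]
gripper_width: 0.999
grasp_force: 0.0
```

Run:
```python
from h import *
snap('scene','s19');snap('wrist','w6');snap('top','t4');st();blob('s19',190,290,185,265)
blob('w6',100,420,0,300,2);blob('t4',260,430,150,240)
print(hold('s19',[.557,-.044],99.5),hold('s19',[.557,-.044],99.5,0))
print(hold('w6',[.557,-.044],99.5),hold('t4',[.557,-.044],99.5))
```

```text
22.0833 [ 0.5073 -0.0525  0.2017] F [ 0.3762 -0.8687  0.3629] T [ 0.0161 -0.0173  0.0126] 0.9987559844276096 0.0
s19 683.0 [[237, 202], [255, 210], [254, 227], [246, 236], [237, 233], [228, 226], [227, 212]]
s19 81.0 [[251, 182], [261, 185], [260, 193], [251, 189]]
w6 2200.5 [[295, 82], [293, 165], [268, 166], [268, 82]]
w6 2470.0 [[254, 82], [255, 164], [226, 166], [223, 82]]
t4 176.0 [[359, 208], [363, 213], [348, 228], [345, 225], [345, 221], [356, 208]]
t4 121.5 [[351, 201], [354, 204], [353, 208], [345, 217], [342, 217], [341, 209], [348, 201]]
t4 401.5 [[394, 173], [412, 176], [408, 200], [391, 197]]
[[244.4, 221.4], [254.7, 210.1], [237.2, 201.6], [226.8, 212.6]] [[245.1, 239.8], [254.9, 228.6], [238.1, 220.1], [228.1, 231.0]]
[[296.5, 80.8], [223.8, 80.8], [226.5, 165.1], [293.8, 165.0]] [[295.7, 177.9], [277.4, 180.9], [281.2, 202.4], [299.5, 199.4]]
```

Holder A stands upright at (0.557, -0.044); the wrist outline matches within 2 px. Now holder B.

Run:
```python
from h import *
plan([(.593,-.3814,.2,-10.8),(.593,-.3814,.016,-10.8)])
```

```text
t 22.0833 p [ 0.5073 -0.0525  0.2017] psi 9.505425511211858 F [ 0.3762 -0.8687  0.3629] w 0.9987559844276096 0.0
turn 3.384 shift [ 4.862 10.235  0.056] n 11 each [0.442 0.93  0.005]
turn 0.0 shift [ 0.    -0.     6.133] n 7 each [ 0.    -0.     0.876]
```

Emit:
move_arm(
  offset=[
    [0,0,0],
    [0,0,0],
    [0,0,0],
    [0,0,0],
    [0.44,0.93,0],
    [0.44,0.93,0],
    [0.44,0.93,0],
    [0.44,0.93,0],
  ],
  twist=[0.85,0.85,0.85,0.83,0,0,0,0],
  claw=[1,1,1,1,1,1,1,1],
)

```text
t: 22.75
position: [0.5386, -0.1731, 0.2012]
eef_rot: [[0.983, -0.186, -0.0], [-0.186, -0.983, 0.001], [-0.001, -0.0, -1.0]]
contact_force: [0.5, -0.1, 0.1]
gripper_width: 1.002
grasp_force: 0.0
```

Emit:
move_arm(
  offset=[
    [0.44,0.93,0],
    [0.44,0.93,0],
    [0.44,0.93,0],
    [0.44,0.93,0],
    [0.44,0.93,0],
    [0.45,0.93,0],
    [0.45,0.93,0],
    [0,0,0],
  ],
  twist=[0,0,0,0,0,0,0,0],
  claw=[1,1,1,1,1,1,1,1],
)

```text
t: 23.42
position: [0.5921, -0.3895, 0.1997]
eef_rot: [[0.981, -0.195, -0.001], [-0.195, -0.981, -0.004], [-0.0, 0.004, -1.0]]
contact_force: [-0.9, -0.5, 0.3]
gripper_width: 1.0
grasp_force: 0.0
```

```bash
cat >> h.py <<'E'
def lying(f,ft,yaw):
    y=np.radians(yaw);X=np.array([np.cos(y),np.sin(y)]);Y=np.array([-np.sin(y),np.cos(y)])
    return [proj(f,np.r_[np.array(ft)+a*X+b*Y,.064]).round(1).tolist() for a,b in((.01,-.027),(.01,.027),(.085,-.027),(.085,.027))]
E
python3 - <<'E'
from h import *
read_camera('top');snap('wrist','w7');blob('w7',50,450,0,320,2);print(lying('w7',[.5242,-.3683],-10.8))
plan([(.593,-.3814,.016,-10.8)])
E
```

```text
w7 320.5 [[105, 294], [97, 307], [79, 314], [91, 288]]
w7 4890.0 [[281, 150], [285, 162], [284, 242], [226, 242], [223, 163], [229, 150]]
[[284.9, 242.8], [226.8, 243.1], [286.6, 163.9], [223.7, 164.2]]
t 23.5167 p [ 0.5925 -0.3827  0.1999] psi -10.91245159449323 F [0.2359 0.3386 0.5691] w 0.9972893285452578 0.0
turn -0.019 shift [ 0.009 -0.046  6.131] n 7 each [ 0.001 -0.007  0.876]
```

Emit:
move_arm(
  offset=[
    [0,-0.04,0.9],
    [0,0,0.9],
    [0,0,0.9],
    [0,0,0.9],
    [0,0,0.9],
    [0,0,0.9],
    [0,0,0.65],
    [0,0,0],
  ],
  twist=[0,0,0,0,0,0,0,0],
  claw=[1,1,1,1,1,1,1,1],
)

```text
t: 24.18
position: [0.59, -0.3764, 0.015]
eef_rot: [[0.983, -0.185, -0.008], [-0.185, -0.983, 0.006], [-0.009, -0.004, -1.0]]
contact_force: [-0.2, 0.1, -0.0]
gripper_width: 1.001
grasp_force: 0.0
```

Emit:
move_arm(
  offset=[
    [0,0,0],
    [0,0,0],
    [0,0,0],
    [0,0,0],
    [0,0,0],
    [0,0,0],
  ],
  twist=[0,0,0,0,0,0],
  claw=[0.8,0.65,0.628,0.628,0.631,0.631],
)

```text
t: 24.68
position: [0.5942, -0.3807, 0.0227]
eef_rot: [[0.982, -0.187, 0.004], [-0.187, -0.982, -0.002], [0.004, 0.001, -1.0]]
contact_force: [1.4, 0.5, 5.9]
gripper_width: 0.632
grasp_force: 13.2
```

Emit:
move_arm(
  offset=[
    [-0.11,0,-0.2],
    [-0.11,0,-0.19],
    [-0.14,0,-0.17],
    [-0.14,0,-0.17],
    [-0.17,0,-0.14],
    [-0.17,0,-0.14],
    [0,0,0],
    [0,0,0],
  ],
  twist=[0,0,0,0,0,0,0,0],
  claw=[0.631,0.631,0.631,0.631,0.631,0.631,0.631,0.631],
)

```text
t: 25.35
position: [0.5671, -0.3759, 0.0513]
eef_rot: [[0.982, -0.188, -0.001], [-0.188, -0.982, -0.001], [-0.0, 0.001, -1.0]]
contact_force: [0.0, -0.3, -0.7]
gripper_width: 0.635
grasp_force: 7.2
```

Run:
```python
from h import *
snap('scene','s20');st();blob('s20',110,220,255,345)
```

```text
25.4 [ 0.5674 -0.3759  0.0511] F [-1.0604  0.1149 -0.6324] T [-0.1279  0.3668  0.0095] 0.6291111986312035 7.238929197192192
s20 177.5 [[151, 284], [155, 285], [161, 299], [161, 303], [158, 305], [154, 305], [149, 299], [148, 286]]
s20 203.5 [[162, 276], [167, 280], [172, 292], [172, 296], [168, 299], [163, 297], [157, 282]]
```

Emit:
move_arm(
  offset=[
    [-0.2,0,-0.11],
    [-0.2,0,-0.11],
    [-0.21,0,-0.08],
    [-0.21,0,-0.08],
    [-0.22,0,-0.04],
    [-0.22,0,-0.04],
    [0,0,0],
    [0,0,0],
  ],
  twist=[0,0,0,0,0,0,0,0],
  claw=[0.631,0.631,0.631,0.631,0.631,0.631,0.631,0.631],
)

```text
t: 26.07
position: [0.5302, -0.3686, 0.0647]
eef_rot: [[0.982, -0.188, 0.0], [-0.188, -0.982, -0.0], [0.0, 0.0, -1.0]]
contact_force: [0.6, -0.4, -3.3]
gripper_width: 0.633
grasp_force: 6.7
```

Run:
```python
from h import *
snap('scene','s21');st();blob('s21',100,220,245,345)
print(hold('s21',[.52,-.368],79),hold('s21',[.52,-.368],79,0))
```

```text
26.1167 [ 0.5308 -0.3686  0.0646] F [ 0.7554 -0.916  -2.808 ] T [-0.0285 -0.0928 -0.0106] 0.6285307711248702 6.653923373669386
s21 201.0 [[144, 270], [147, 271], [155, 288], [151, 293], [142, 288], [140, 272]]
s21 212.5 [[154, 264], [159, 266], [166, 281], [166, 284], [158, 287], [150, 271], [150, 266]]
[[142.2, 283.1], [160.7, 273.0], [149.7, 257.4], [131.5, 267.0]] [[147.6, 300.9], [165.1, 290.9], [154.5, 275.5], [137.2, 285.0]]
```

Emit:
move_arm(
  offset=[
    [0,0,0.15],
    [0,0,0.15],
    [0,0,0],
    [0,0,0],
  ],
  twist=[0,0,0,0],
  claw=[0.631,0.631,0.631,0.631],
)

```text
t: 26.45
position: [0.5336, -0.3691, 0.057]
eef_rot: [[0.982, -0.186, 0.005], [-0.186, -0.982, -0.002], [0.006, 0.001, -1.0]]
contact_force: [2.4, -0.2, 4.0]
gripper_width: 0.631
grasp_force: 7.8
```

Run:
```python
from h import *
st()
```

```text
26.45 [ 0.5336 -0.3691  0.057 ] F [ 2.3799 -0.2339  4.0184] T [-0.0954 -0.5276  0.0036] 0.6308149754795461 7.765413802117109
```

Emit:
move_arm(
  offset=[
    [-0.3,0,-0.06],
    [-0.3,0,-0.03],
    [-0.3,0,0],
    [-0.3,0,0.02],
    [-0.3,0,0.04],
    [0,0,0],
  ],
  twist=[0,0,0,0,0,0],
  claw=[0.631,0.631,0.631,0.631,0.631,0.631],
)

```text
t: 26.95
position: [0.4824, -0.3591, 0.0553]
eef_rot: [[0.982, -0.189, -0.005], [-0.189, -0.982, 0.002], [-0.006, -0.001, -1.0]]
contact_force: [-1.4, 1.5, -0.6]
gripper_width: 0.628
grasp_force: 7.6
```

Run:
```python
from h import *
snap('scene','s22');st();blob('s22',90,220,235,345)
p=status.get_state()['position'][:2]
print(hold('s22',p,79),hold('s22',p,79,0))
```

```text
27.0 [ 0.4833 -0.3594  0.0556] F [-1.9943  0.9038  0.763 ] T [0.1781 0.5318 0.0186] 0.6342893200066283 7.602156065404415
s22 187.5 [[135, 258], [141, 262], [147, 274], [140, 281], [135, 276], [133, 266]]
s22 199.5 [[144, 252], [150, 254], [158, 267], [158, 270], [150, 274], [143, 262], [142, 253]]
s22 508.0 [[191, 224], [193, 256], [175, 257], [172, 242], [173, 225]]
[[136.4, 273.2], [154.6, 263.5], [143.9, 248.4], [126.0, 257.6]] [[141.9, 291.2], [159.3, 281.5], [148.9, 266.6], [131.8, 275.7]]
```

Emit:
move_arm(
  offset=[
    [-0.3,0,0.03],
    [-0.3,0,0.05],
    [0,0,0],
    [0,0,0],
  ],
  twist=[0,0,0,0],
  claw=[0.631,0.631,0.631,0.631],
)

```text
t: 27.33
position: [0.4677, -0.3564, 0.0536]
eef_rot: [[0.982, -0.188, -0.001], [-0.188, -0.982, 0.001], [-0.001, -0.0, -1.0]]
contact_force: [-0.9, -1.3, -3.0]
gripper_width: 0.63
grasp_force: 7.3
```

Run:
```python
from h import *
snap('scene','s23');st();blob('s23',90,220,235,345)
p=status.get_state()['position'][:2]
print(hold('s23',p,79),hold('s23',p,79,0))
```

```text
27.3833 [ 0.4683 -0.3566  0.0537] F [ 0.2454 -0.2289 -3.6784] T [-0.0021  0.0381  0.0193] 0.6319839185470304 7.278979886323214
s23 184.0 [[133, 254], [135, 254], [144, 269], [144, 272], [138, 278], [132, 272], [130, 259]]
s23 190.5 [[141, 249], [145, 249], [155, 263], [153, 268], [147, 269], [139, 255]]
s23 514.0 [[191, 224], [193, 256], [175, 257], [172, 242], [173, 225]]
[[133.8, 269.5], [152.0, 259.8], [141.4, 244.9], [123.5, 254.0]] [[139.4, 287.4], [156.7, 277.9], [146.5, 263.2], [129.4, 272.2]]
```

Emit:
move_arm(
  offset=[
    [0,0,0.15],
    [0,0,0.08],
    [-0.3,0,0],
    [-0.3,0,0],
    [-0.2,0,0],
    [0,0,0],
  ],
  twist=[0,0,0,0,0,0],
  claw=[0.631,0.631,0.631,0.631,0.631,0.631],
)

```text
t: 27.88
position: [0.4432, -0.3519, 0.0469]
eef_rot: [[0.982, -0.188, -0.002], [-0.188, -0.982, 0.001], [-0.002, -0.0, -1.0]]
contact_force: [-2.5, 0.3, 0.1]
gripper_width: 0.635
grasp_force: 7.9
```

Run:
```python
from h import *
snap('scene','s24');st();blob('s24',90,220,235,345)
p=status.get_state()['position'][:2]
print(hold('s24',p,79),hold('s24',p,79,0))
```

```text
27.9333 [ 0.4433 -0.352   0.0469] F [-2.5348  0.2358  1.0933] T [ 0.2151  0.6893 -0.0129] 0.6326543230879309 7.922290284186602
s24 296.5 [[129, 249], [152, 267], [152, 271], [136, 279], [129, 268], [127, 258]]
s24 181.0 [[136, 244], [140, 244], [145, 248], [150, 256], [150, 264], [142, 262], [136, 252]]
s24 531.0 [[191, 223], [193, 256], [175, 257], [172, 244], [173, 225]]
[[129.6, 263.3], [147.6, 253.8], [137.3, 239.2], [119.6, 248.2]] [[135.3, 281.3], [152.5, 272.0], [142.5, 257.6], [125.6, 266.4]]
```

Emit:
move_arm(
  offset=[
    [0,0,0],
    [0,0,0],
    [0,0,0],
    [0,0,0],
    [0,0,-0.5],
    [0,0,-0.9],
    [0,0,-0.9],
    [0,0,-0.9],
  ],
  twist=[0,0,0,0,0,0,0,0],
  claw=[0.64,0.7,0.8,0.82,0.82,0.82,0.82,0.82],
)

```text
t: 28.6
position: [0.4453, -0.3519, 0.144]
eef_rot: [[0.982, -0.187, -0.0], [-0.187, -0.982, 0.0], [-0.0, -0.0, -1.0]]
contact_force: [0.1, -0.0, -0.2]
gripper_width: 0.819
grasp_force: 0.0
```

Emit:
move_arm(
  offset=[
    [0.2,-0.3,-0.9],
    [0.2,-0.3,-0.9],
    [0.2,-0.5,-0.9],
    [0,-0.5,-0.5],
    [0,0,0],
  ],
  twist=[0,0,0,0,0],
  claw=[0.82,0.82,0.82,0.82,0.82],
)

```text
t: 29.02
position: [0.4756, -0.3057, 0.2435]
eef_rot: [[0.983, -0.182, 0.008], [-0.182, -0.983, -0.003], [0.008, 0.001, -1.0]]
contact_force: [0.4, 1.1, -0.4]
gripper_width: 0.821
grasp_force: 0.0
```

Run:
```python
from h import *
snap('scene','s25');snap('wrist','w8');snap('top','t5');st();blob('s25',90,220,235,345);blob('w8',30,480,20,384,2);blob('t5',260,430,150,260)
for f in('s25','w8','t5'): print(hold(f,[.441,-.3515],79),hold(f,[.441,-.3515],79,0))
print(hold('w8',[.4883,-.2181],46.2))
```

```text
29.1667 [ 0.4711 -0.3089  0.2383] F [ 0.2225 -0.2281  0.2927] T [-0.0051 -0.0178 -0.0129] 0.8199814825376148 0.0
s25 651.0 [[139, 241], [148, 253], [152, 270], [139, 278], [135, 278], [126, 265], [122, 248]]
s25 529.0 [[191, 223], [193, 256], [175, 257], [172, 244], [173, 225]]
w8 3629.0 [[281, 147], [328, 148], [343, 161], [337, 225], [283, 225]]
w8 4275.5 [[174, 126], [212, 148], [213, 152], [175, 217], [171, 218], [123, 190], [151, 134]]
t5 165.0 [[404, 220], [407, 223], [405, 240], [401, 241], [396, 239], [399, 221]]
t5 146.0 [[389, 217], [396, 219], [393, 239], [386, 237]]
t5 183.0 [[359, 208], [363, 213], [348, 228], [344, 222], [356, 208]]
t5 173.5 [[351, 201], [354, 207], [343, 220], [339, 220], [336, 215], [348, 201]]
t5 166.5 [[278, 181], [285, 181], [289, 202], [281, 202]]
t5 164.0 [[296, 179], [299, 200], [292, 201], [289, 180]]
[[129.2, 262.7], [147.2, 253.3], [136.9, 238.7], [119.2, 247.6]] [[134.9, 280.8], [152.1, 271.4], [142.1, 257.0], [125.2, 265.9]]
[[343.3, 167.6], [285.0, 167.2], [283.0, 230.7], [337.8, 231.0]] [[325.8, 150.7], [279.7, 150.4], [278.3, 202.1], [322.3, 202.4]]
[[407.4, 221.4], [388.7, 217.7], [385.2, 239.7], [404.0, 243.4]] [[397.5, 223.2], [380.1, 219.8], [376.7, 240.3], [394.3, 243.8]]
[[206.0, 165.3], [153.9, 133.0], [122.4, 190.1], [172.7, 219.2]]
```

All three holders are upright now. Next, the gauges: I plan a combined shift and turn to hover over the tub.

```bash
cat >> h.py <<'E'
def rows(tx,n=None,nr=2):
    """combined straight move + turn; prints rows rounded (0.05 steps except last)"""
    s=status.get_state();p=np.array(s['position']);R=np.array(s['eef_rot']);psi=np.degrees(np.arctan2(R[1,0],R[0,0]))
    q=np.array(tx[:3]);dps=(psi-tx[3]+180)%360-180
    n=n or max(int(np.ceil(abs(dps)/5.8)),int(np.ceil(np.linalg.norm(q-p)/.027)),1)
    print('from',p,psi,'n',n);out=[]
    for i in range(n):
        tgt=p+(q-p)/(n-i);d=tgt-p;a=np.radians(psi);c,sn=np.cos(a),np.sin(a)
        o=(np.array([c*d[0]+sn*d[1],sn*d[0]-c*d[1],-d[2]])/.03).round(nr);tw=round(((psi-tx[3]+180)%360-180)/6/(n-i),2)
        p=p+.03*np.array([c*o[0]+sn*o[1],sn*o[0]-c*o[1],-o[2]]);psi-=tw*6;out.append((o.tolist(),tw))
    for i in range(0,n,8):print([o for o,_ in out[i:i+8]],[t for _,t in out[i:i+8]])
E
python3 - <<'E'
from h import *
rows((.47,.29,.26,94.9),24)
E
```

```text
from [ 0.4711 -0.3089  0.2383] -10.811489629811103 n 24
[[-0.16, -0.82, -0.03], [-0.09, -0.83, -0.03], [-0.03, -0.83, -0.03], [0.03, -0.83, -0.03], [0.1, -0.83, -0.03], [0.16, -0.82, -0.03], [0.22, -0.8, -0.03], [0.28, -0.78, -0.03]] [np.float64(-0.73), np.float64(-0.73), np.float64(-0.73), np.float64(-0.73), np.float64(-0.73), np.float64(-0.74), np.float64(-0.73), np.float64(-0.74)]
[[0.34, -0.76, -0.03], [0.4, -0.73, -0.03], [0.45, -0.7, -0.03], [0.51, -0.66, -0.03], [0.55, -0.62, -0.03], [0.6, -0.57, -0.03], [0.64, -0.53, -0.03], [0.68, -0.48, -0.03]] [np.float64(-0.73), np.float64(-0.74), np.float64(-0.73), np.float64(-0.74), np.float64(-0.73), np.float64(-0.74), np.float64(-0.73), np.float64(-0.74)]
[[0.72, -0.42, -0.03], [0.75, -0.36, -0.03], [0.77, -0.31, -0.03], [0.79, -0.25, -0.03], [0.81, -0.18, -0.03], [0.82, -0.12, -0.03], [0.83, -0.06, -0.03], [0.84, 0.01, -0.03]] [np.float64(-0.73), np.float64(-0.74), np.float64(-0.73), np.float64(-0.74), np.float64(-0.73), np.float64(-0.74), np.float64(-0.73), np.float64(-0.74)]
```

Emit:
move_arm(
  offset=[
    [-0.16,-0.82,-0.03],
    [-0.09,-0.83,-0.03],
    [-0.03,-0.83,-0.03],
    [0.03,-0.83,-0.03],
    [0.1,-0.83,-0.03],
    [0.16,-0.82,-0.03],
    [0.22,-0.8,-0.03],
    [0.28,-0.78,-0.03],
  ],
  twist=[-0.73,-0.73,-0.73,-0.73,-0.73,-0.74,-0.73,-0.74],
  claw=[0.6,0.6,0.6,0.6,0.6,0.6,0.6,0.6],
)

```text
t: 29.83
position: [0.4704, -0.1087, 0.2446]
eef_rot: [[0.91, 0.414, -0.003], [0.414, -0.91, 0.001], [-0.002, -0.002, -1.0]]
contact_force: [1.2, 0.0, 0.5]
gripper_width: 0.602
grasp_force: 0.0
```

Emit:
move_arm(
  offset=[
    [0.34,-0.76,-0.03],
    [0.4,-0.73,-0.03],
    [0.45,-0.7,-0.03],
    [0.51,-0.66,-0.03],
    [0.55,-0.62,-0.03],
    [0.6,-0.57,-0.03],
    [0.64,-0.53,-0.03],
    [0.68,-0.48,-0.03],
  ],
  twist=[-0.73,-0.74,-0.73,-0.74,-0.73,-0.74,-0.73,-0.74],
  claw=[0.6,0.6,0.6,0.6,0.6,0.6,0.6,0.6],
)

```text
t: 30.5
position: [0.4703, 0.0904, 0.252]
eef_rot: [[0.504, 0.864, -0.003], [0.864, -0.504, -0.0], [-0.002, -0.002, -1.0]]
contact_force: [-0.2, 0.3, -0.4]
gripper_width: 0.596
grasp_force: 0.0
```

Emit:
move_arm(
  offset=[
    [0.72,-0.42,-0.03],
    [0.75,-0.36,-0.03],
    [0.77,-0.31,-0.03],
    [0.79,-0.25,-0.03],
    [0.81,-0.18,-0.03],
    [0.82,-0.12,-0.03],
    [0.83,-0.06,-0.03],
    [0.84,0,-0.03],
  ],
  twist=[-0.73,-0.74,-0.73,-0.74,-0.73,-0.74,-0.73,-0.74],
  claw=[0.6,0.6,0.6,0.6,0.6,0.6,0.6,0.6],
)

```text
t: 31.17
position: [0.4708, 0.2899, 0.2587]
eef_rot: [[-0.088, 0.996, -0.003], [0.996, 0.088, -0.002], [-0.002, -0.003, -1.0]]
contact_force: [0.3, -0.8, -0.4]
gripper_width: 0.602
grasp_force: 0.0
```

Run:
```python
from h import *
read_camera('top');read_camera('top');snap('wrist','w9');snap('top','t6');st()
T=lambda f,x,y,z:proj(f,np.r_[np.array([.515,.2898])+x*np.array([.9963,.0854])+y*np.array([-.0854,.9963]),z]).round(1).tolist()
for f in('w9','t6'):
    print(f,'rim',[T(f,a,b,.112) for a,b in((-.06,-.075),(.06,-.075),(.06,.075),(-.06,.075))],'g',[T(f,a,b,.103) for a,b in((-.009,-.017),(.009,-.017),(.009,.061),(-.009,.061))],'mid',[T(f,0,.017,.103),T(f,0,.027,.103)])
R=status.get_state()['eef_rot'];print(np.degrees(np.arctan2(R[1,0],R[0,0])))
h=cv2.cvtColor(cv2.imread('pics/w9.png'),cv2.COLOR_BGR2HSV);m=cv2.inRange(h,(3,100,60),(14,220,255))
```

```text
31.3667 [0.4704 0.2896 0.2589] F [-0.7913  0.6346 -0.7728] T [-0.0204  0.0213  0.0207] 0.6019280757747724 0.0
w9 rim [[245.1, 260.7], [367.0, 261.6], [385.8, 103.7], [243.7, 102.8]] g [[298.4, 202.4], [317.2, 202.5], [322.5, 119.2], [302.1, 119.1]] mid [[309.7, 167.8], [310.2, 157.1]]
t6 rim [[199.4, 222.0], [196.6, 180.3], [144.4, 184.6], [146.6, 226.4]] g [[178.5, 206.2], [178.1, 199.9], [151.0, 202.2], [151.3, 208.4]] mid [[166.5, 204.0], [163.0, 204.3]]
94.88114060068611
```

Run:
```python
from h import *
a=cv2.imread('pics/w9.png')[:,:,::-1]
for r in(185,140):
    print(r,[tuple(int(v) for v in a[r-3:r+4,c].mean(0)) for c in range(286,336,2)])
print('v',[(r,*[int(v) for v in a[r,305:314].mean(0)]) for r in range(108,212,3)])
# rim walls: brightness along row 180 and col 300
print([int(v) for v in a[178:183,232:260].mean((0,2))],[int(v) for v in a[178:183,355:395].mean((0,2))])
```

```text
185 [(224, 173, 114), (224, 173, 115), (224, 174, 115), (227, 175, 116), (172, 130, 86), (56, 35, 17), (73, 57, 43), (147, 94, 55), (209, 136, 80), (207, 134, 78), (211, 137, 82), (211, 136, 81), (212, 137, 81), (208, 135, 79), (209, 135, 82), (213, 136, 81), (166, 115, 71), (226, 175, 116), (223, 171, 113), (224, 173, 115), (231, 176, 113), (140, 133, 118), (143, 136, 123), (137, 130, 117), (139, 132, 119)]
140 [(162, 123, 82), (144, 107, 71), (146, 110, 73), (146, 108, 71), (148, 111, 74), (84, 60, 37), (62, 39, 23), (70, 52, 36), (145, 92, 54), (209, 134, 80), (207, 134, 79), (208, 136, 82), (209, 134, 80), (209, 136, 81), (211, 138, 82), (209, 135, 79), (209, 134, 80), (196, 125, 74), (222, 174, 116), (224, 176, 117), (224, 175, 116), (224, 177, 117), (207, 166, 117), (141, 136, 125), (146, 138, 124)]
v [(108, 193, 172, 136), (111, 151, 114, 75), (114, 86, 58, 35), (117, 78, 49, 29), (120, 215, 139, 84), (123, 207, 134, 79), (126, 205, 132, 79), (129, 205, 132, 78), (132, 208, 135, 80), (135, 208, 133, 79), (138, 210, 135, 80), (141, 208, 134, 80), (144, 210, 135, 81), (147, 215, 139, 83), (150, 215, 140, 83), (153, 202, 130, 77), (156, 145, 111, 75), (159, 89, 58, 34), (162, 89, 58, 34), (165, 84, 55, 34), (168, 198, 128, 76), (171, 212, 137, 81), (174, 206, 132, 78), (177, 205, 131, 78), (180, 207, 134, 79), (183, 209, 134, 79), (186, 211, 136, 80), (189, 209, 136, 81), (192, 209, 135, 80), (195, 215, 139, 83), (198, 214, 137, 81), (201, 218, 162, 107), (204, 132, 97, 65), (207, 140, 104, 70), (210, 143, 106, 71)]
[67, 72, 75, 62, 44, 45, 47, 48, 47, 51, 49, 45, 22, 230, 233, 224, 225, 233, 185, 110, 96, 117, 133, 133, 134, 134, 134, 134] [77, 76, 78, 75, 76, 76, 78, 75, 76, 78, 79, 76, 77, 76, 76, 71, 74, 221, 228, 225, 225, 236, 165, 73, 58, 63, 60, 62, 62, 61, 70, 66, 66, 67, 68, 64, 60, 58, 57, 58]
```

Emit:
move_arm(
  offset=[
    [-0.06,0.75,0],
    [-0.06,0.75,0],
    [0,0,0.9],
    [0,0,0.9],
    [0,0,0.9],
    [0,0,0],
    [0,0,0],
  ],
  twist=[0,0,0,0,0,0,0],
  claw=[0.5,0.5,0.5,0.5,0.5,0.5,0.5],
)

```text
t: 31.95
position: [0.5155, 0.2884, 0.1782]
eef_rot: [[-0.083, 0.997, -0.003], [0.997, 0.083, -0.003], [-0.002, -0.003, -1.0]]
contact_force: [0.4, 0.9, 0.4]
gripper_width: 0.5
grasp_force: 0.0
```

Run:
```python
from h import *
plan([(.5153,.2898,.068,94.9)])
```

```text
t 31.95 p [0.5155 0.2884 0.1782] psi 94.78220806631094 F [0.3649 0.8926 0.3532] w 0.4997752083508348 0.0
turn -0.02 shift [ 0.047 -0.001  3.673] n 4 each [ 0.012 -0.     0.918]
```

Down, grip at 40 N, lift a little, then check.

Emit:
move_arm(
  offset=[
    [0.04,0,0.9],
    [0,0,0.9],
    [0,0,0.9],
    [0,0,0.9],
    [0,0,0],
    [0,0,0],
    [0,0,0],
    [0,0,0],
  ],
  twist=[0,0,0,0,0,0,0,0],
  claw=[0.5,0.5,0.5,0.5,0.5,0.1,0.1,0.1],
  force=40,
)

```text
t: 32.62
position: [0.5168, 0.2931, 0.0743]
eef_rot: [[-0.085, 0.996, 0.004], [0.996, 0.085, 0.002], [0.002, 0.004, -1.0]]
contact_force: [-0.6, -0.9, -1.4]
gripper_width: 0.204
grasp_force: 43.0
```

Emit:
move_arm(
  offset=[
    [0,0,-0.5],
    [0,0,-0.8],
    [0,0,-0.9],
    [0,0,-0.9],
    [0,0,-0.9],
    [0,0,-0.9],
    [0,0,-0.9],
    [0,0,0],
  ],
  twist=[0,0,0,0,0,0,0,0],
  claw=[0.1,0.1,0.1,0.1,0.1,0.1,0.1,0.1],
)

```text
t: 33.28
position: [0.5173, 0.2951, 0.254]
eef_rot: [[-0.086, 0.996, 0.011], [0.996, 0.086, 0.006], [0.005, 0.012, -1.0]]
contact_force: [-0.1, 1.0, -1.1]
gripper_width: 0.205
grasp_force: 43.2
```

Run:
```python
from h import *
read_camera('top');snap('wrist','w10');st();snap('top','t7');blob('t7',260,430,150,260)
rows((.557,-.0445,.26,9.5))
```

```text
33.3833 [0.5157 0.2928 0.2486] F [ 0.364  -0.0516 -0.9854] T [ 0.015   0.0276 -0.0057] 0.20036868798636362 43.20829153060913
t7 183.0 [[400, 218], [407, 219], [404, 241], [396, 239]]
t7 156.0 [[389, 216], [396, 217], [393, 239], [386, 238]]
t7 180.0 [[359, 208], [363, 213], [348, 228], [344, 222], [356, 208]]
t7 172.5 [[351, 201], [354, 204], [353, 208], [343, 220], [339, 220], [336, 215], [348, 201]]
t7 165.5 [[278, 181], [285, 181], [289, 202], [281, 202]]
t7 164.0 [[296, 179], [299, 200], [292, 201], [289, 180]]
from [0.5153 0.292  0.2469] 94.93416395606168 n 15
[[-0.75, 0.03, -0.03], [-0.75, 0.1, -0.03], [-0.73, 0.18, -0.03], [-0.71, 0.25, -0.03], [-0.68, 0.32, -0.03], [-0.65, 0.38, -0.03], [-0.61, 0.45, -0.03], [-0.56, 0.5, -0.03]] [np.float64(0.95), np.float64(0.95), np.float64(0.95), np.float64(0.95), np.float64(0.95), np.float64(0.95), np.float64(0.95), np.float64(0.95)]
[[-0.51, 0.56, -0.03], [-0.45, 0.6, -0.03], [-0.39, 0.65, -0.03], [-0.32, 0.68, -0.03], [-0.25, 0.71, -0.03], [-0.18, 0.73, -0.02], [-0.1, 0.75, -0.03]] [np.float64(0.95), np.float64(0.95), np.float64(0.95), np.float64(0.95), np.float64(0.95), np.float64(0.94), np.float64(0.95)]
```

Emit:
move_arm(
  offset=[
    [-0.75,0.03,-0.03],
    [-0.75,0.1,-0.03],
    [-0.73,0.18,-0.03],
    [-0.71,0.25,-0.03],
    [-0.68,0.32,-0.03],
    [-0.65,0.38,-0.03],
    [-0.61,0.45,-0.03],
    [-0.56,0.5,-0.03],
  ],
  twist=[0.95,0.95,0.95,0.95,0.95,0.95,0.95,0.95],
  claw=[0.1,0.1,0.1,0.1,0.1,0.1,0.1,0.1],
)

```text
t: 34.1
position: [0.5368, 0.1112, 0.2519]
eef_rot: [[0.655, 0.755, -0.002], [0.755, -0.655, -0.001], [-0.002, -0.001, -1.0]]
contact_force: [-0.0, 1.1, -1.9]
gripper_width: 0.202
grasp_force: 43.1
```

Emit:
move_arm(
  offset=[
    [-0.51,0.56,-0.03],
    [-0.45,0.6,-0.03],
    [-0.39,0.65,-0.03],
    [-0.32,0.68,-0.03],
    [-0.25,0.71,-0.03],
    [-0.18,0.73,-0.03],
    [-0.1,0.75,-0.03],
    [0,0,0],
  ],
  twist=[0.95,0.95,0.95,0.95,0.95,0.94,0.95,0],
  claw=[0.1,0.1,0.1,0.1,0.1,0.1,0.1,0.1],
)

```text
t: 34.77
position: [0.5567, -0.0507, 0.2579]
eef_rot: [[0.988, 0.154, -0.003], [0.154, -0.988, -0.003], [-0.003, 0.003, -1.0]]
contact_force: [0.1, -1.5, -1.1]
gripper_width: 0.203
grasp_force: 43.2
```

```bash
cat >> h.py <<'E'
def slot(f,sel,z=.085):
    """the two top halves (wood blobs, pixel list test sel) -> their rects; prints world centre / yaw of slot"""
    q=[]
    for r,c in wood(f,0):
        if sel(r): 
            b=np.array([onz(f,*p[0],z)[:2] for p in c]);rr=cv2.minAreaRect((b*1000).astype(np.float32));q.append(rr);print(rr)
    return q
E
python3 - <<'E'
from h import *
read_camera('top');read_camera('top');snap('wrist','w11');st()
s11=wood('w11',0);blob('w11',150,380,20,300,2)
c=[onz('w6',*p,.085)[:2] for p in((295,82),(293,165.5),(226,166),(223,82))];print('A',np.mean(c,0))
a,b=onz('w6',261.2,84,.085),onz('w6',261.7,163,.085);print('slot',a,b,(a+b)/2,np.degrees(np.arctan2(*(a-b)[1::-1])))
print(hold('w11',[.557,-.044],99.5))
im=cv2.imread('pics/w11.png')[:,:,::-1]
for r in(130,145,160):print(r,[(c,int(im[r-2:r+3,c].mean())) for c in range(216,306,2)])
E
```

```text
34.9167 [ 0.5564 -0.0439  0.2584] F [ 0.1668  0.6952 -0.7453] T [ 0.042  -0.0021 -0.0042] 0.2073314155243277 43.15294325351715
w11 376.5 [[281, 263], [281, 270], [271, 274], [241, 273], [239, 264], [245, 262]]
w11 1327.0 [[287, 138], [285, 201], [265, 201], [265, 138]]
w11 1476.0 [[255, 137], [255, 199], [232, 201], [231, 138]]
A [ 0.5562 -0.0434]
slot [ 0.5865 -0.0399  0.085 ] [ 0.5273 -0.0502  0.085 ] [ 0.5569 -0.045   0.085 ] 9.930857820206136
[[287.9, 136.9], [231.0, 137.0], [232.9, 200.5], [286.3, 200.5]]
130 [(216, 76), (218, 70), (220, 64), (222, 66), (224, 61), (226, 61), (228, 52), (230, 48), (232, 54), (234, 67), (236, 98), (238, 97), (240, 96), (242, 92), (244, 93), (246, 94), (248, 91), (250, 92), (252, 91), (254, 92), (256, 114), (258, 123), (260, 122), (262, 110), (264, 91), (266, 93), (268, 93), (270, 92), (272, 97), (274, 100), (276, 96), (278, 96), (280, 97), (282, 98), (284, 81), (286, 73), (288, 74), (290, 75), (292, 75), (294, 73), (296, 76), (298, 75), (300, 73), (302, 72), (304, 71)]
145 [(216, 53), (218, 51), (220, 51), (222, 51), (224, 55), (226, 52), (228, 51
[... 274 characters left out ...]
), (276, 184), (278, 182), (280, 181), (282, 182), (284, 180), (286, 193), (288, 70), (290, 73), (292, 73), (294, 71), (296, 72), (298, 70), (300, 68), (302, 71), (304, 70)]
160 [(216, 50), (218, 51), (220, 51), (222, 51), (224, 51), (226, 52), (228, 50), (230, 34), (232, 181), (234, 180), (236, 180), (238, 179), (240, 182), (242, 180), (244, 180), (246, 178), (248, 186), (250, 191), (252, 165), (254, 170), (256, 102), (258, 112), (260, 109), (262, 86), (264, 107), (266, 178), (268, 179), (270, 180), (272, 180), (274, 180), (276, 183), (278, 181), (280, 178), (282, 185), (284, 188), (286, 205), (288, 62), (290, 72), (292, 71), (294, 71), (296, 74), (298, 76), (300, 76), (302, 77), (304, 78)]
```

Emit:
move_arm(
  offset=[
    [0.07,0,0.8],
    [0,0,0.8],
    [0,0,0.8],
    [0,0,0.8],
    [0,0,0],
    [0,0,0],
    [0,0,0],
  ],
  twist=[0,0,0,0,0,0,0],
  claw=[0.1,0.1,0.1,0.1,0.1,0.1,0.1],
)

```text
t: 35.5
position: [0.5601, -0.043, 0.1644]
eef_rot: [[0.986, 0.167, 0.002], [0.167, -0.986, 0.0], [0.002, -0.0, -1.0]]
contact_force: [-0.1, -0.5, -1.6]
gripper_width: 0.206
grasp_force: 43.0
```

Run:
```python
from h import *
read_camera('top');plan([(.5585,-.0437,.105,9.7)]);snap('wrist','w12')
blob('w12',150,380,100,330,2);print(hold('w12',[.557,-.044],99.5))
```

```text
t 35.55 p [ 0.5604 -0.0433  0.1649] psi 9.55684822969247 F [ 0.9146 -0.098  -0.8948] w 0.20348920163816428 42.95885503292084
turn -0.024 shift [-0.064  0.003  1.996] n 2 each [-0.032  0.002  0.998]
w12 426.5 [[281, 263], [281, 270], [268, 274], [239, 272], [239, 264], [242, 262]]
w12 2006.5 [[270, 165], [299, 165], [296, 249], [279, 242], [269, 217]]
w12 2113.0 [[255, 164], [255, 217], [239, 242], [224, 246], [221, 166]]
[[300.4, 164.1], [221.9, 164.0], [224.8, 248.0], [297.1, 248.0]]
```

Emit:
move_arm(
  offset=[
    [-0.05,0.02,0.5],
    [0,0,0.4],
    [0,0,0.3],
    [0,0,0.3],
    [0,0,0],
  ],
  twist=[0,0,0,0,0],
  claw=[0.1,0.1,0.1,0.1,0.1],
)

```text
t: 36.02
position: [0.5567, -0.045, 0.1164]
eef_rot: [[0.986, 0.165, -0.003], [0.165, -0.986, 0.0], [-0.003, -0.001, -1.0]]
contact_force: [-0.4, -0.7, -0.4]
gripper_width: 0.202
grasp_force: 43.1
```

Emit:
move_arm(
  offset=[
    [0,0,0.15],
    [0,0,0.1],
    [0,0,0],
    [0,0,0],
  ],
  twist=[0,0,0,0],
  claw=[0.1,0.1,0.1,0.1],
)

```text
t: 36.35
position: [0.5581, -0.0449, 0.1108]
eef_rot: [[0.986, 0.165, 0.0], [0.165, -0.986, -0.0], [0.0, 0.0, -1.0]]
contact_force: [-0.4, 0.1, -0.2]
gripper_width: 0.204
grasp_force: 43.1
```

Run:
```python
from h import *
st()
```

```text
36.35 [ 0.5581 -0.0449  0.1108] F [-0.4325  0.1445 -0.2344] T [0.0008 0.0087 0.0107] 0.20369202186933164 43.05075287818909
```

Inside the slot with no resistance. Pushing on until the shoulders touch.

Emit:
move_arm(
  offset=[
    [0,0,0.1],
    [0,0,0.1],
    [0,0,0],
  ],
  twist=[0,0,0],
  claw=[0.1,0.1,0.1],
)

```text
t: 36.6
position: [0.5585, -0.0448, 0.1061]
eef_rot: [[0.986, 0.165, 0.001], [0.165, -0.986, -0.001], [0.001, 0.001, -1.0]]
contact_force: [-1.4, -0.5, 7.9]
gripper_width: 0.203
grasp_force: 44.2
```

Emit:
move_arm(
  offset=[
    [0,0,0.08],
    [0,0,0],
    [0,0,0],
  ],
  twist=[0,0,0],
  claw=[0.1,0.1,0.1],
)

```text
t: 36.85
position: [0.5587, -0.0448, 0.106]
eef_rot: [[0.986, 0.165, 0.002], [0.165, -0.986, -0.002], [0.001, 0.002, -1.0]]
contact_force: [-7.7, -1.0, 23.7]
gripper_width: 0.204
grasp_force: 46.5
```

Shoulders seated (24 N at 0.106). Release and go for the second gauge.

Emit:
move_arm(
  offset=[
    [0,0,-0.08],
    [0,0,0],
    [0,0,0],
    [0,0,0],
    [0,0,-0.6],
    [0,0,-0.9],
    [0,0,-0.9],
    [0,0,-0.9],
  ],
  twist=[0,0,0,0,0,0,0,0],
  claw=[0.2,0.4,0.5,0.5,0.5,0.5,0.5,0.5],
)

```text
t: 37.52
position: [0.5574, -0.0449, 0.204]
eef_rot: [[0.986, 0.165, -0.002], [0.165, -0.986, 0.0], [-0.001, -0.001, -1.0]]
contact_force: [0.9, -0.8, 1.1]
gripper_width: 0.505
grasp_force: 0.0
```

Emit:
move_arm(
  offset=[
    [0,0,-0.9],
    [0,0,-0.8],
    [0,0,0],
  ],
  twist=[0,0,0],
  claw=[0.5,0.5,0.5],
)

```text
t: 37.77
position: [0.5607, -0.0446, 0.2595]
eef_rot: [[0.986, 0.165, 0.009], [0.165, -0.986, -0.001], [0.009, 0.002, -1.0]]
contact_force: [0.3, 0.3, 0.2]
gripper_width: 0.502
grasp_force: 0.0
```

Run:
```python
from h import *
read_camera('top');snap('wrist','w13');snap('top','t8');blob('w13',120,400,20,320,2);print(hold('w13',[.557,-.044],99.5))
blob('t8',260,430,150,260)
g=lambda f,z:[proj(f,np.r_[np.array([.557,-.044])+a*np.array([.986,.165])+b*np.array([-.165,.986]),z]).round(1).tolist() for a,b in((.017,-.009),(.017,.009),(-.017,.009),(-.017,-.009))]
print('grip top',g('w13',.135))
a=cv2.imread('pics/w13.png');h=cv2.cvtColor(a,cv2.COLOR_BGR2HSV);m=cv2.inRange(h,(8,130,170),(15,175,230))
for c in cv2.findContours(m,0,2)[0]:
    if cv2.contourArea(c)>80:print(cv2.contourArea(c),cv2.approxPolyDP(cv2.convexHull(c),2,True)[:,0].tolist())
rows((.5112,.333,.25,94.9))
```

```text
w13 2961.5 [[287, 143], [285, 206], [268, 209], [232, 206], [231, 143]]
[[287.6, 141.6], [230.8, 141.6], [232.6, 205.0], [286.0, 205.0]]
t8 177.0 [[407, 219], [405, 240], [398, 240], [396, 237], [399, 219]]
t8 156.0 [[389, 216], [396, 217], [393, 239], [386, 238]]
t8 91.0 [[359, 208], [363, 213], [354, 221], [352, 213], [356, 208]]
t8 98.5 [[279, 185], [285, 187], [289, 202], [281, 202]]
grip top [[270.1, 169.4], [248.2, 169.4], [248.7, 208.3], [269.8, 208.3]]
678.5 [[270, 170], [270, 205], [251, 208], [250, 173]]
from [ 0.5574 -0.045   0.2539] 9.485843690867227 n 15
[[0.04, -0.85, 0.01], [0.12, -0.84, 0.01], [0.2, -0.82, 0.01], [0.28, -0.8, 0.01], [0.36, -0.76, 0.01], [0.44, -0.72, 0.01], [0.51, -0.68, 0.01], [0.57, -0.62, 0.01]] [np.float64(-0.95), np.float64(-0.95), np.float64(-0.95), np.float64(-0.95), np.float64(-0.95), np.float64(-0.95), np.float64(-0.95), np.float64(-0.95)]
[[0.63, -0.57, 0.01], [0.68, -0.5, 0.01], [0.73, -0.43, 0.01], [0.77, -0.35, 0.0], [0.8, -0.28, 0.01], [0.82, -0.2, 0.0], [0.84, -0.11, 0.01]] [np.float64(-0.95), np.float64(-0.95), np.float64(-0.95), np.float64(-0.95), np.float64(-0.95), np.float64(-0.94), np.float64(-0.95)]
```

Gauge 1 sits where predicted in holder A, with its grip top at (250-270, 170-208).

Emit:
move_arm(
  offset=[
    [0.04,-0.85,0],
    [0.12,-0.84,0],
    [0.2,-0.82,0],
    [0.28,-0.8,0],
    [0.36,-0.76,0],
    [0.44,-0.72,0],
    [0.51,-0.68,0],
    [0.57,-0.62,0],
  ],
  twist=[-0.95,-0.95,-0.95,-0.95,-0.95,-0.95,-0.95,-0.95],
  claw=[0.5,0.5,0.5,0.5,0.5,0.5,0.5,0.5],
)

```text
t: 38.58
position: [0.5322, 0.1573, 0.2528]
eef_rot: [[0.568, 0.823, -0.003], [0.823, -0.568, -0.001], [-0.002, -0.002, -1.0]]
contact_force: [0.5, 0.0, -1.0]
gripper_width: 0.499
grasp_force: 0.0
```

Emit:
move_arm(
  offset=[
    [0.63,-0.57,0],
    [0.68,-0.5,0],
    [0.73,-0.43,0],
    [0.77,-0.35,0],
    [0.8,-0.28,0],
    [0.82,-0.2,0],
    [0.84,-0.11,0],
    [0,0,0],
  ],
  twist=[-0.95,-0.95,-0.95,-0.95,-0.95,-0.94,-0.95,0],
  claw=[0.5,0.5,0.5,0.5,0.5,0.5,0.5,0.5],
)

```text
t: 39.25
position: [0.5083, 0.3383, 0.2529]
eef_rot: [[-0.097, 0.995, -0.005], [0.995, 0.097, 0.003], [0.004, -0.004, -1.0]]
contact_force: [-0.9, 0.4, 0.2]
gripper_width: 0.501
grasp_force: 0.0
```

Run:
```python
from h import *
read_camera('top');read_camera('top');plan([(.5115,.3338,.072,94.9)])
```

```text
t 39.35 p [0.5105 0.3335 0.2527] psi 95.03176766819246 F [ 0.3537 -1.3512  0.021 ] w 0.5024320449292734 0.0
turn 0.022 shift [0.008 0.034 6.024] n 7 each [0.001 0.005 0.861]
```

Emit:
move_arm(
  offset=[
    [0,0.03,0.87],
    [0,0,0.87],
    [0,0,0.87],
    [0,0,0.87],
    [0,0,0.87],
    [0,0,0.87],
    [0,0,0.8],
    [0,0,0],
  ],
  twist=[0,0,0,0,0,0,0,0],
  claw=[0.5,0.5,0.5,0.5,0.5,0.5,0.5,0.5],
)

```text
t: 40.02
position: [0.5105, 0.3282, 0.0683]
eef_rot: [[-0.083, 0.996, -0.008], [0.996, 0.083, -0.008], [-0.007, -0.009, -1.0]]
contact_force: [-0.2, -0.7, 0.1]
gripper_width: 0.499
grasp_force: 0.0
```

Emit:
move_arm(
  offset=[
    [0,0,0],
    [0,0,0],
    [0,0,0],
    [0,0,0],
    [0,0,0],
  ],
  twist=[0,0,0,0,0],
  claw=[0.4,0.2,0.1,0.1,0.1],
)

```text
t: 40.43
position: [0.5132, 0.3334, 0.0755]
eef_rot: [[-0.086, 0.996, 0.002], [0.996, 0.086, 0.001], [0.001, 0.002, -1.0]]
contact_force: [-0.2, -1.6, 1.9]
gripper_width: 0.208
grasp_force: 42.9
```

Emit:
move_arm(
  offset=[
    [0,0,-0.5],
    [0,0,-0.8],
    [0,0,-0.9],
    [0,0,-0.9],
    [0,0,-0.9],
    [0,0,-0.9],
    [0,0,-0.9],
    [0,0,0],
  ],
  twist=[0,0,0,0,0,0,0,0],
  claw=[0.1,0.1,0.1,0.1,0.1,0.1,0.1,0.1],
)

```text
t: 41.1
position: [0.514, 0.3361, 0.2556]
eef_rot: [[-0.086, 0.996, 0.009], [0.996, 0.086, 0.007], [0.006, 0.01, -1.0]]
contact_force: [0.3, 0.8, -1.1]
gripper_width: 0.204
grasp_force: 42.6
```

Run:
```python
from h import *
read_camera('top');read_camera('top');st();snap('top','t9');blob('t9',260,430,150,260)
for z in(8,): pass
c=[onz('w8',*p,.085)[:2] for p in((283,225),(337,225))];print('B near edge mid',np.mean(c,0))
W=slot('t9',lambda r:380<r[0][0]<415 and 205<r[0][1]<255)
W=slot('t9',lambda r:330<r[0][0]<370 and 195<r[0][1]<235)
rows((.447,-.353,.25,-10.8))
```

```text
41.2 [0.5126 0.3337 0.2503] F [ 0.1503 -0.5343 -2.4189] T [-0.0083 -0.0214 -0.0102] 0.20403038779732835 42.611939907073975
t9 183.0 [[400, 218], [407, 219], [404, 241], [396, 239]]
t9 156.0 [[389, 216], [396, 217], [393, 239], [386, 238]]
t9 179.0 [[359, 208], [363, 213], [348, 228], [344, 222], [356, 208]]
t9 172.5 [[351, 201], [354, 204], [353, 208], [343, 220], [339, 220], [336, 215], [348, 201]]
t9 326.5 [[289, 182], [292, 203], [274, 206], [271, 185]]
B near edge mid [ 0.4159 -0.3459]
((443.8180236816406, -367.37127685546875), (26.445640563964844, 65.57355499267578), 79.15335845947266)
((449.9231872558594, -336.5672912597656), (22.597326278686523, 65.64189147949219), 79.19165802001953)
((477.6207275390625, -229.90892028808594), (25.550899505615234, 66.07527160644531), 48.16718673706055)
((497.6529235839844, -206.99288940429688), (25.6641845703125, 64.9285888671875), 48.282752990722656)
from [0.5123 0.3329 0.2486] 94.93368044381107 n 26
[[-0.87, -0.16, -0.0], [-0.88, -0.1, -0.0], [-0.88, -0.03, -0.0], [-0.88, 0.03, -0.0], [-0.88, 0.09, -0.0], [-0.87, 0.15, -0.0], [-0.86, 0.22, -0
[... 177 characters left out ...]
2, 0.33, -0.0], [-0.79, 0.39, -0.0], [-0.76, 0.45, -0.0], [-0.73, 0.5, -0.0], [-0.69, 0.55, -0.0], [-0.65, 0.6, -0.0], [-0.6, 0.64, -0.0], [-0.56, 0.68, -0.0]] [np.float64(0.68), np.float64(0.68), np.float64(0.68), np.float64(0.68), np.float64(0.68), np.float64(0.68), np.float64(0.68), np.float64(0.67)]
[[-0.51, 0.72, -0.0], [-0.46, 0.76, -0.01], [-0.4, 0.79, -0.0], [-0.34, 0.81, -0.01], [-0.29, 0.84, -0.0], [-0.23, 0.85, -0.01], [-0.16, 0.87, -0.0], [-0.1, 0.88, -0.01]] [np.float64(0.68), np.float64(0.67), np.float64(0.68), np.float64(0.67), np.float64(0.68), np.float64(0.67), np.float64(0.68), np.float64(0.67)]
[[-0.04, 0.88, -0.0], [0.02, 0.88, -0.01]] [np.float64(0.68), np.float64(0.67)]
```

Holder A has shifted about 2 cm: its outline now starts at (271,185) instead of (278,181). That was the knock, and I'll verify it afterwards. Holder B is unchanged at (0.447,-0.352), so I carry gauge 2 there.

Emit:
move_arm(
  offset=[
    [-0.87,-0.16,0],
    [-0.88,-0.1,0],
    [-0.88,-0.03,0],
    [-0.88,0.03,0],
    [-0.88,0.09,0],
    [-0.87,0.15,0],
    [-0.86,0.22,0],
    [-0.84,0.28,0],
  ],
  twist=[0.68,0.68,0.68,0.68,0.68,0.68,0.68,0.68],
  claw=[0.1,0.1,0.1,0.1,0.1,0.1,0.1,0.1],
)

```text
t: 41.92
position: [0.4912, 0.1202, 0.2468]
eef_rot: [[0.468, 0.884, -0.003], [0.884, -0.468, -0.001], [-0.002, -0.002, -1.0]]
contact_force: [-0.6, 0.0, -0.3]
gripper_width: 0.203
grasp_force: 42.5
```

Emit:
move_arm(
  offset=[
    [-0.82,0.33,0],
    [-0.79,0.39,0],
    [-0.76,0.45,0],
    [-0.73,0.5,0],
    [-0.69,0.55,0],
    [-0.65,0.6,0],
    [-0.6,0.64,0],
    [-0.56,0.68,0],
  ],
  twist=[0.68,0.68,0.68,0.68,0.68,0.68,0.68,0.67],
  claw=[0.1,0.1,0.1,0.1,0.1,0.1,0.1,0.1],
)

```text
t: 42.58
position: [0.4708, -0.0901, 0.247]
eef_rot: [[0.87, 0.493, -0.003], [0.493, -0.87, 0.0], [-0.002, -0.002, -1.0]]
contact_force: [0.6, 0.5, -0.8]
gripper_width: 0.198
grasp_force: 42.5
```

Emit:
move_arm(
  offset=[
    [-0.51,0.72,0],
    [-0.46,0.76,0],
    [-0.4,0.79,0],
    [-0.34,0.81,0],
    [-0.29,0.84,0],
    [-0.23,0.85,0],
    [-0.16,0.87,0],
    [-0.1,0.88,0],
  ],
  twist=[0.68,0.67,0.68,0.67,0.68,0.67,0.68,0.67],
  claw=[0.1,0.1,0.1,0.1,0.1,0.1,0.1,0.1],
)

```text
t: 43.25
position: [0.451, -0.3009, 0.2467]
eef_rot: [[0.999, -0.05, -0.003], [-0.05, -0.999, 0.002], [-0.003, -0.001, -1.0]]
contact_force: [0.7, 0.7, -1.0]
gripper_width: 0.202
grasp_force: 42.5
```

Emit:
move_arm(
  offset=[
    [-0.04,0.88,0],
    [0.02,0.88,0],
    [0,0,0],
    [0,0,0],
  ],
  twist=[0.68,0.67,0,0],
  claw=[0.1,0.1,0.1,0.1],
)

```text
t: 43.58
position: [0.4459, -0.3537, 0.2464]
eef_rot: [[0.982, -0.19, -0.003], [-0.19, -0.982, 0.002], [-0.003, -0.002, -1.0]]
contact_force: [-0.2, 1.0, -1.4]
gripper_width: 0.206
grasp_force: 42.5
```

Run:
```python
from h import *
read_camera('top');snap('wrist','w14');st();blob('w14',100,430,20,330,2);print(hold('w14',[.447,-.352],79.2))
W=slot('w14',lambda r:100<r[0][0]<430 and 20<r[0][1]<250)
snap('scene','s26');snap('top','t10');blob('t10',260,430,150,260)
a=cv2.resize(cv2.imread('pics/s26.png')[160:320,100:300],(500,400),interpolation=2)
cv2.imwrite('pics/m3.png',a)
plan([(.449,-.352,.105,-10.8)])
```

```text
43.6833 [ 0.4472 -0.3513  0.2471] F [-0.1175  0.0489 -1.5036] T [ 0.031   0.0321 -0.0168] 0.19915036583760595 42.485514879226685
w14 1245.0 [[281, 253], [281, 273], [269, 281], [247, 287], [239, 283], [239, 253]]
w14 4094.0 [[284, 129], [290, 139], [288, 204], [233, 204], [231, 139], [237, 129]]
w14 4331.5 [[129, 107], [169, 132], [122, 198], [71, 169], [96, 112]]
[[290.2, 139.0], [231.2, 139.0], [233.0, 204.5], [288.2, 204.6]]
((451.7349548339844, -352.88818359375), (54.98891067504883, 72.47576904296875), 79.26803588867188)
((492.197265625, -226.74362182617188), (63.91843795776367, 82.93074798583984), 47.94096374511719)
t10 155.5 [[404, 219], [406, 233], [405, 240], [401, 241], [396, 239], [399, 221]]
t10 155.5 [[389, 216], [396, 217], [393, 239], [386, 237]]
t10 181.0 [[359, 208], [363, 213], [348, 228], [344, 222], [356, 208]]
t10 173.5 [[351, 201], [354, 207], [343, 220], [339, 220], [336, 215], [348, 201]]
t10 326.5 [[289, 182], [292, 203], [274, 206], [271, 185]]
t 43.7833 p [ 0.4476 -0.351   0.2477] psi -10.633433788239099 F [ 1.2491 -0.5375 -1.1874] w 0.20066488372351843 42.484649419784546
turn 0.028 shift [0.052 0.025 4.757] n 5 each [0.01  0.005 0.951]
```

Emit:
move_arm(
  offset=[
    [0,0.035,0.9],
    [0,0,0.9],
    [0,0,0.9],
    [0,0,0],
    [0,0,0],
  ],
  twist=[0.02,0,0,0,0],
  claw=[0.1,0.1,0.1,0.1,0.1],
)

```text
t: 44.2
position: [0.4468, -0.3524, 0.1664]
eef_rot: [[0.982, -0.188, -0.002], [-0.188, -0.982, 0.002], [-0.002, -0.002, -1.0]]
contact_force: [0.7, 0.2, -0.5]
gripper_width: 0.2
grasp_force: 42.4
```

Run:
```python
from h import *
read_camera('top');snap('wrist','w15');blob('w15',100,430,80,330,2);print(hold('w15',[.447,-.352],79.2))
plan([(.447,-.352,.107,-10.8)])
```

```text
w15 1675.5 [[261, 212], [281, 252], [281, 272], [267, 282], [241, 288], [238, 255], [251, 213]]
w15 5587.5 [[289, 142], [298, 159], [295, 242], [224, 242], [220, 159], [229, 142]]
[[298.0, 159.2], [220.2, 159.3], [223.4, 242.8], [295.0, 242.7]]
t 44.3 p [ 0.4484 -0.3538  0.1689] psi -10.851052759341576 F [ 0.4422  0.1062 -0.1949] w 0.20361672755922422 42.36992955207825
turn -0.009 shift [-0.059 -0.05   2.063] n 3 each [-0.02  -0.017  0.688]
```

View pics/m3.png

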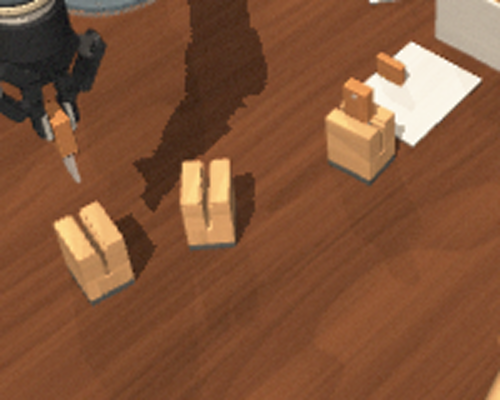

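The picture shows holder A upright with gauge 1 at (357,100), a bit toward the robot in its slot, so I'll measure it from above next. First I insert gauge 2 into holder B (95,250).

Emit:
move_arm(
  offset=[
    [-0.02,-0.02,0.5],
    [0,0,0.4],
    [0,0,0.4],
    [0,0,0.3],
    [0,0,0.2],
    [0,0,0],
  ],
  twist=[0,0,0,0,0,0],
  claw=[0.1,0.1,0.1,0.1,0.1,0.1],
)

```text
t: 44.8
position: [0.446, -0.3526, 0.1117]
eef_rot: [[0.982, -0.189, -0.002], [-0.189, -0.982, 0.002], [-0.002, -0.001, -1.0]]
contact_force: [0.8, 1.0, -1.3]
gripper_width: 0.203
grasp_force: 42.5
```

Emit:
move_arm(
  offset=[
    [0,0,0.12],
    [0,0,0.08],
    [0,0,0],
    [0,0,0],
  ],
  twist=[0,0,0,0],
  claw=[0.1,0.1,0.1,0.1],
)

```text
t: 45.13
position: [0.447, -0.3533, 0.1074]
eef_rot: [[0.982, -0.189, 0.001], [-0.189, -0.982, -0.001], [0.001, 0.0, -1.0]]
contact_force: [0.2, -0.1, -0.0]
gripper_width: 0.204
grasp_force: 42.5
```

Emit:
move_arm(
  offset=[
    [0,0,0.1],
    [0,0,0.08],
    [0,0,0],
    [0,0,0],
  ],
  twist=[0,0,0,0],
  claw=[0.1,0.1,0.1,0.1],
)

```text
t: 45.47
position: [0.4475, -0.3535, 0.1073]
eef_rot: [[0.982, -0.189, 0.001], [-0.189, -0.982, -0.003], [0.001, 0.003, -1.0]]
contact_force: [-9.5, 5.8, 33.0]
gripper_width: 0.203
grasp_force: 47.2
```

Run:
```python
from h import *
st()
```

```text
45.4667 [ 0.4475 -0.3535  0.1073] F [-9.5296  5.8152 32.9595] T [ 1.4332  2.2382 -0.0261] 0.20289843273804747 47.228736877441406
```

Seated at 33 N. Release, lift and inspect both holders from above.

Emit:
move_arm(
  offset=[
    [0,0,-0.12],
    [0,0,0],
    [0,0,0],
    [0,0,0],
    [0,0,-0.6],
    [0,0,-0.9],
    [0,0,-0.9],
    [0,0,-0.9],
  ],
  twist=[0,0,0,0,0,0,0,0],
  claw=[0.2,0.4,0.5,0.5,0.5,0.5,0.5,0.5],
)

```text
t: 46.13
position: [0.4463, -0.3527, 0.2044]
eef_rot: [[0.982, -0.189, -0.001], [-0.189, -0.982, 0.001], [-0.002, -0.001, -1.0]]
contact_force: [0.6, -0.5, -0.9]
gripper_width: 0.497
grasp_force: 0.0
```

Emit:
move_arm(
  offset=[
    [0,0,-0.9],
    [0,0,-0.8],
    [0,0,0],
    [0,0,0],
  ],
  twist=[0,0,0,0],
  claw=[0.5,0.5,0.5,0.5],
)

```text
t: 46.47
position: [0.4472, -0.3534, 0.2561]
eef_rot: [[0.982, -0.189, 0.002], [-0.189, -0.982, -0.001], [0.002, 0.001, -1.0]]
contact_force: [0.2, -0.3, -0.3]
gripper_width: 0.503
grasp_force: 0.0
```

```bash
cat >> h.py <<'E'
def brown(f,x0=100,x1=430,y0=20,y1=330):
    h=cv2.cvtColor(cv2.imread(f'pics/{f}.png'),cv2.COLOR_BGR2HSV);m=cv2.inRange(h,(8,130,170),(15,175,230))
    for c in cv2.findContours(m,0,2)[0]:
        u,v=cv2.minAreaRect(c)[0]
        if cv2.contourArea(c)>40 and x0<u<x1 and y0<v<y1:print('brown',cv2.contourArea(c),cv2.approxPolyDP(cv2.convexHull(c),2,True)[:,0].tolist())
def gtop(f,c,yaw,z=.135):
    y=np.radians(yaw);X=np.array([np.cos(y),np.sin(y)]);Y=np.array([-X[1],X[0]])
    print('grip top pred',[proj(f,np.r_[np.array(c)+a*X+b*Y,z]).round(1).tolist() for a,b in((.017,-.009),(.017,.009),(-.017,.009),(-.017,-.009))])
E
python3 - <<'E'
from h import *
read_camera('top');snap('wrist','w16');blob('w16',120,400,20,320,2);print(hold('w16',[.447,-.352],79.2));gtop('w16',[.447,-.352],-10.8);brown('w16')
W=slot('t10',lambda r:265<r[0][0]<300 and 175<r[0][1]<215)
rows((.50,-.01,.25,9.5))
E
```

```text
w16 3997.0 [[283, 129], [288, 138], [286, 202], [233, 201], [231, 137], [236, 129]]
w16 4131.0 [[130, 107], [169, 129], [170, 132], [124, 196], [75, 170], [75, 166], [99, 111]]
[[288.1, 137.8], [230.6, 137.9], [232.5, 202.1], [286.5, 202.0]]
grip top pred [[270.4, 165.8], [248.2, 165.8], [248.7, 205.2], [270.1, 205.2]]
brown 394.0 [[252, 164], [264, 164], [271, 170], [286, 202], [247, 202]]
((545.467529296875, -23.510616302490234), (65.83670806884766, 55.97483444213867), 8.94162368774414)
from [ 0.446  -0.3527  0.2539] -10.910922965811494 n 13
[[-0.03, -0.89, 0.01], [-0.01, -0.89, 0.01], [0.02, -0.89, 0.01], [0.04, -0.89, 0.01], [0.07, -0.89, 0.01], [0.09, -0.88, 0.01], [0.11, -0.88, 0.01], [0.14, -0.88, 0.01]] [np.float64(-0.26), np.float64(-0.26), np.float64(-0.26), np.float64(-0.26), np.float64(-0.26), np.float64(-0.26), np.float64(-0.26), np.float64(-0.26)]
[[0.16, -0.87, 0.01], [0.19, -0.87, 0.01], [0.21, -0.87, 0.01], [0.24, -0.86, 0.01], [0.26, -0.85, 0.01]] [np.float64(-0.26), np.float64(-0.27), np.float64(-0.26), np.float64(-0.27), np.float64(-0.26)]
```

Emit:
move_arm(
  offset=[
    [-0.03,-0.89,0],
    [0,-0.89,0],
    [0.02,-0.89,0],
    [0.04,-0.89,0],
    [0.07,-0.89,0],
    [0.09,-0.88,0],
    [0.11,-0.88,0],
    [0.14,-0.88,0],
  ],
  twist=[-0.26,-0.26,-0.26,-0.26,-0.26,-0.26,-0.26,-0.26],
  claw=[0.5,0.5,0.5,0.5,0.5,0.5,0.5,0.5],
)

```text
t: 47.23
position: [0.4791, -0.1408, 0.2535]
eef_rot: [[1.0, 0.029, -0.003], [0.029, -1.0, 0.001], [-0.003, -0.001, -1.0]]
contact_force: [0.4, 0.3, -0.3]
gripper_width: 0.502
grasp_force: 0.0
```

Emit:
move_arm(
  offset=[
    [0.16,-0.87,0],
    [0.19,-0.87,0],
    [0.21,-0.87,0],
    [0.24,-0.86,0],
    [0.26,-0.85,0],
    [0,0,0],
    [0,0,0],
  ],
  twist=[-0.26,-0.27,-0.26,-0.27,-0.26,0,0],
  claw=[0.5,0.5,0.5,0.5,0.5,0.5,0.5],
)

```text
t: 47.82
position: [0.5003, -0.0087, 0.2539]
eef_rot: [[0.986, 0.169, -0.003], [0.169, -0.986, 0.001], [-0.003, -0.001, -1.0]]
contact_force: [-0.4, -0.7, -0.2]
gripper_width: 0.497
grasp_force: 0.0
```

Run:
```python
from h import *
read_camera('top');snap('wrist','w17');st();blob('w17',120,430,10,320,2);c=[.5455,-.0235];print(hold('w17',c,99),hold('w17',c,99,.01));gtop('w17',c,9);brown('w17')
a=cv2.imread('pics/w17.png')[:,:,::-1]
u,v=proj('w17',np.r_[c,.135]).astype(int);print(u,v)
for r in range(v-60,v+40,4):print(r,[int(a[r,x].mean()) for x in range(u-40,u+41,4)],a[r,u])
```

```text
47.9167 [ 0.5004 -0.0112  0.2541] F [ 1.0452 -0.5657  1.2284] T [ 0.0263 -0.0064  0.0084] 0.4999987846409734 0.0
w17 327.0 [[151, 145], [160, 146], [160, 182], [151, 181]]
w17 3403.0 [[254, 90], [313, 91], [308, 161], [253, 160]]
[[314.0, 91.4], [253.8, 90.8], [253.6, 160.8], [309.9, 161.3]] [[303.6, 90.1], [255.0, 89.6], [254.8, 146.8], [300.8, 147.2]]
grip top pred [[299.4, 112.9], [276.0, 112.7], [274.9, 156.3], [297.4, 156.5]]
brown 307.0 [[152, 145], [160, 146], [160, 182], [152, 181]]
brown 828.5 [[297, 112], [299, 119], [296, 155], [277, 154], [278, 114]]
286 135
75 [76, 69, 72, 72, 71, 70, 68, 71, 72, 75, 77, 68, 68, 67, 67, 70, 67, 63, 60, 66, 60] [111  72  49]
79 [75, 79, 71, 72, 69, 72, 68, 70, 70, 68, 67, 67, 71, 68, 71, 73, 70, 69, 66, 70, 65] [102  59  40]
83 [71, 67, 70, 71, 65, 73, 75, 71, 69, 75, 71, 76, 69, 71, 69, 74, 72, 74, 73, 73, 72] [107  68  40]
87 [74, 77, 72, 75, 63, 67, 67, 70, 74, 70, 74, 76, 71, 72, 74, 73, 70, 71, 74, 70, 69] [112  66  44]
91 [81, 58, 188, 188, 188, 188, 188, 191, 172, 185, 65, 107, 167, 163, 170, 144, 145, 81, 73, 78, 63] [87 63 46]
95
[... 1581 characters left out ...]
7, 184, 103, 74, 71, 69, 63] [223 145  88]
151 [58, 52, 119, 113, 126, 122, 139, 118, 130, 150, 149, 156, 150, 183, 186, 185, 80, 68, 70, 66, 69] [221 143  85]
155 [51, 52, 194, 184, 194, 189, 189, 186, 106, 106, 119, 131, 134, 190, 188, 186, 74, 64, 62, 64, 69] [179 114  66]
159 [77, 72, 179, 182, 194, 186, 192, 178, 75, 77, 109, 183, 182, 191, 190, 188, 67, 69, 64, 68, 72] [147 110  71]
163 [82, 85, 82, 83, 82, 71, 80, 76, 75, 74, 73, 74, 80, 79, 83, 74, 75, 72, 80, 69, 78] [112  67  40]
167 [75, 83, 82, 79, 83, 82, 75, 85, 82, 79, 79, 78, 79, 72, 74, 75, 69, 79, 75, 77, 80] [118  71  48]
171 [78, 81, 83, 78, 81, 85, 84, 85, 86, 83, 85, 84, 88, 82, 84, 84, 82, 71, 78, 74, 74] [127  78  50]
```

Gauge 1's grip top is at (277-299, 113-155), matching the centred, seated prediction, so the knock left it in order. Everything is in place, so I hand in.

```bash
python3 -c "
from h import *
snap('top','t11');blob('t11',205,430,100,260)
print(ctrl.hand_in())"
```

```text
t11 137.0 [[389, 216], [396, 217], [393, 239], [387, 237]]
t11 179.0 [[359, 208], [363, 213], [348, 228], [344, 222], [356, 208]]
t11 173.5 [[351, 201], [354, 207], [343, 220], [339, 220], [336, 215], [348, 201]]
t11 193.0 [[242, 136], [245, 139], [244, 145], [238, 149], [232, 149], [227, 139], [232, 135]]
the job is handed in; nothing more can be done
None
```

The job is handed in, no verdict returned: the lid was tipped about its far edge to roughly 52° (after a first grip that briefly lifted it flat, and a slip of the far edge that I reset) and laid flat, tab up; all three holders stand, the two gauges present sit fully home in separate holders, and the mug was not touched.

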